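# Sort the castings and rack the soldering brick

## Robot

A 6-joint arm with a two-finger parallel gripper is mounted at the origin on the work surface. World frame = base frame: x ahead of the robot, y to its left, z up, the work surface at z = 0. Lengths are in m, angles in rad, forces in N, time in s.
With the tool pointing down it reaches from about 0.2 to 0.875 m from the base axis. Payload 3.4 kg.
Tool frame: the origin (TCP) lies on the centre line of the jaws, within the pads' length; the fingertips stand manip.tip_extent ahead of it and the grasp point (between the pads) lies 11 mm behind it (manip.tip_extent is the distance from the TCP to the fingertips, in m); z points along the fingers, y is the direction in which the jaws open and shut (so a half turn about z gives the same grasp; the last joint's range is limited). The gripper opens to 94 mm and grips with 3 to 60 N. Pads are 16 mm wide; open, the fingers measure 119 mm over their backs; the gripper's body (75 mm by 177 mm) begins 78 mm behind the grasp point.
Start: joints at [-1.252, 0.276, 1.505, -0, 1.361, -0.121], TCP at [0.245, -0.52, 0.213] pointing down, gripper open.
Joint ranges: [-2.89, 2.89], [-0.75, 2.08], [0.22, 2.7], [-1.18, 4.32], [0.11, 2.71], [-2.7, 2.7]. Speed limits (rad/s): [2.57, 2.57, 3.14, 3.14, 3.14, 3.14].

## Interface

Orientations are given as a rotation vector (axis times angle).
In Python, from rig import manip gives the robot as it stands.
- The arm moves only by the tool send_rows, never from a script. Its argument "motion" is a list of rows, each a list of 7 numbers: the shift along the tool's x, y, z in units of 50 mm (1.0 is 50 mm), then the turn, a rotation vector about the tool's x, y, z in units of 8 degrees (1.0 is 8 degrees), then the opening in per cent of the stroke, from 0 (shut) to 100 (fully open). A call has 1 to 10 rows; each row shifts and turns the commanded pose from where the row before left it, along the tool's axes as they then stand; what a row does not reach is not made up. A row lasts 1/10 s, in which the tool goes at most 50 mm and 8.59 degrees, less where a joint would pass 70% of its speed; a pose out of reach is approached as far as the arm can. A call is refused whole if a number of a shift passes 1 or a number of a turn 1, either way. A call with a gripper value outside its range is refused whole. The fingers move at their own pace and stop on an object; "squeeze" is the grip in N (left out, the last holds). Time passes only in rows, so rows that do not move let the fingers close. It gives the time, the measured TCP pose, the force and the opening at its end, in the units of the state.
- manip.get_state(): the state, without advancing time (a new reading comes with each control period).
- manip.grab_frame(name): name is "scene" or "top" or "wrist"; returns a dict with "pixels" (480x640x3 uint8, blue, green, red), "range_z" (480x640 float32, m along the optical axis (not along the pixel's ray), 0 where there is no reading), "mtx" (3x3 intrinsics, pixels), "R" (3x3) and "t" (3): a world point X has camera coordinates R X + t; the wrist camera has in their place "hand_eye" (4x4, takes a point from camera to tool coordinates, whose origin is the TCP and whose axes are the flange's). Camera axes: x right, y down, z forward; pixel columns grow to the right and rows downward; lengths in m; the calibration is good to about 2 mm. The wrist camera is an equidistant fisheye: a pixel r from the principal point sees the ray r / f radians off the axis. A picture is of the moment at which its call begins: read the wrist's pose just before it.
- manip.job_done(): hands the job in, once; it reports no verdict.
The state is a dict: "clock": time; "qpos": joint angles; "joint_velocities": joint speeds; "effort": joint torques, N m; "tool_pos": TCP position; "eef_rot": TCP orientation; "force": force on the tool from outside, world axes, zero at the start; "ft_torque": the same for the moment, N m; "finger_gap": finger opening in m.
Only numpy, scipy, OpenCV 4.12 (cv2) and the standard library are available. Lean on these libraries where they do the work, as an engineer would, in place of code of your own. Each camera call takes 0.05 s, during which the arm holds its last target.

## Task

Clear the soldering bench: put both brass bars in the rectangular plastic tub and both round brass blanks in the round steel bowl, each lying flat on the bottom and not on top of another. Lay the white soldering brick flat on the sloping metal rest, in the middle of its width, lengthwise up the slope with one short end down against the ledge. Leave the flux jar and the doming block standing where they are.

Things in the scene. Friction and masses are not known exactly. Their poses are not given: they have to be found in the camera images.
- long_bar_mid (a point): Centre of the longer cast brass bar: 56 mm long (its x), 14 mm wide (y), 12 mm high (z), about 80 g; it lies flat on the bench at the start, centre 6 mm up.
- short_bar_mid (a point): Centre of the shorter cast brass bar: 40 mm long (its x), 14 mm wide (y), 12 mm high (z), about 57 g; lies flat on the bench at the start.
- large_blank_mid (a point): Centre of the larger round brass blank: a plain disc 32 mm in diameter, 12 mm high (its z is the disc's axis), about 80 g; lies flat on the bench at the start.
- small_blank_mid (a point): Centre of the smaller round brass blank: a plain disc 24 mm in diameter, 12 mm high (its z is the disc's axis), about 46 g; lies flat on the bench at the start.
- brick_mid (a point): Centre of the white ceramic soldering brick with a brown scorch mark on its top: 80 mm long (its x), 50 mm wide (y), 18 mm high (z), about 90 g; lies flat on the bench at the start, centre 9 mm up.
- tub: White rectangular open plastic tub, fixed to the bench: outside 130 mm (its x) by 100 mm (y), 24 mm high, walls and floor 3 mm thick (inside 124 x 94 mm, inner floor 3 mm above the bench). Origin at the centre of its underside, on the bench.
- bowl: Shallow round steel bowl, fixed to the bench: outside diameter 122 mm at the rim and 112 mm at the foot, 22 mm high, wall 2 mm, flat inner floor 108 mm across and 3 mm above the bench. Origin at the centre of its underside, z up.
- rest: Sloping aluminium plate on a fixed steel stand, tilted 25 deg, no side walls; a ledge 10 mm high, 4 mm thick, along its low edge. Plate 112 mm wide, 106 mm long from the ledge up. Origin on its upper face at the foot of the ledge, mid-width, 11 mm above the bench; x up the slope, y along the ledge, z square out of the plate. The brick may not slide by itself: set or push it against the ledge.
- flux_jar_mid (a point): Centre (half-way up) of a closed amber glass jar with a black cap, 47 mm in diameter, 52 mm high, loose, a bystander.
- doming_block_mid (a point): Centre of a steel doming block, a 45 mm cube with round dimples of several sizes on its top, loose, a bystander.

How it is judged:
At the end, for the whole second after the job is handed in: Bars flat on the tub floor, blanks flat on the bowl floor, none on another (centres 5-13 mm above its underside); brick flat on the slope (0.10 rad), lengthwise up it (0.20 rad), within 20 mm of mid-width, lower end within 7 mm of the ledge; all released, at rest (x of long_bar_mid in the frame of tub between -0.062 and 0.062 m and y of long_bar_mid in the frame of tub between -0.047 and 0.047 m and z of long_bar_mid in the frame of tub between 0.005 and 0.013 m and x of short_bar_mid in the frame of tub between -0.062 and 0.062 m and y of short_bar_mid in the frame of tub between -0.047 and 0.047 m and z of short_bar_mid in the frame of tub between 0.005 and 0.013 m and horizontal distance between each of large_blank_mid, small_blank_mid and bowl below 0.048 m and z of large_blank_mid in the frame of bowl between 0.005 and 0.013 m and z of small_blank_mid in the frame of bowl between 0.005 and 0.013 m and x of brick_mid in the frame of rest between 0.034 and 0.047 m and y of brick_mid in the frame of rest between -0.02 and 0.02 m and z of brick_mid in the frame of rest between 0.005 and 0.014 m and angle between the z axis of brick_mid and the z axis of rest, either way round below 0.1 rad and angle between the x axis of brick_mid and the x axis of rest, either way round below 0.2 rad and linear speed of each of long_bar, short_bar, large_blank, small_blank, brick below 0.02 m/s and angular speed of each of long_bar, short_bar, large_blank, small_blank, brick below 0.3 rad/s); the robot touches nothing.
It fails at once if the flux jar is moved more than 30 mm or tipped (distance of flux_jar_mid from where it was at the start of the episode above 0.03 m or angle between flux_jar_mid's own z axis and vertical above 0.5 rad).
It fails at once if the doming block is moved more than 30 mm or tipped (distance of doming_block_mid from where it was at the start of the episode above 0.03 m or angle between doming_block_mid's own z axis and vertical above 0.5 rad).
It also fails if it takes over 109 s, if anything falls off the work surface, if the arm or the gripper's body presses on something with over 40 N, if the wrist force passes 120 N, or if a joint passes its speed limit or range.

## Working session

There is one attempt and no reset: what is moved stays moved. The work goes in short steps, Python scripts to look and compute and a tool call to move; the robot and the scene stay as the last step left them, time stands still between calls to the robot, and variables do not carry over. Pictures are saved under pics/ and viewed, and the job is handed in when it is done.

Besides the shell and the picture viewer there is one more tool, called after "Emit:" as name(argument=value, ...) on one line, values as JSON. send_rows: Moves the arm, as the interface text tells. Its arguments: {"type":"object","properties":{"motion":{"type":"array","items":{"type":"array","items":{"type":"number"}}},"squeeze":{"type":"number"}},"required":["motion"]}

```bash
ls; mkdir -p pics; python3 - <<'E'
from rig import manip
import cv2,pickle
print(manip.get_state(), manip.tip_extent)
for n in ["scene","top"]:
    f=manip.grab_frame(n); cv2.imwrite(f"pics/{n}0.png",f["pixels"]); pickle.dump(f,open(f"{n}0.pkl","wb"))
    print(n,f["mtx"],f["R"],f["t"])
E
```

```text
pics
{'clock': 0.0, 'qpos': array([-1.25201421e+00,  2.76555296e-01,  1.50608484e+00, -4.61108511e-05,
        1.36067077e+00, -1.20989784e-01]), 'joint_velocities': array([ 0.00241275,  0.00148214, -0.00012023, -0.00025634, -0.00079099,
        0.00060144]), 'effort': array([ 2.24217765e-03, -4.04576755e+01, -2.37229300e+01,  7.03276740e-02,
        3.46189330e-02, -1.35649493e-04]), 'tool_pos': array([ 0.24461398, -0.51978845,  0.2126466 ]), 'eef_rot': array([-3.06428276e+00, -6.84881728e-01,  3.36784803e-04]), 'force': array([-0.30720445,  0.50286994,  0.45240532]), 'ft_torque': array([ 0.01907821, -0.03096761,  0.02882243]), 'finger_gap': 0.09404195246760351} 0.008
scene [[457.48260906   0.         323.0697932 ]
 [  0.         457.48260906 237.37326364]
 [  0.           0.           1.        ]] [[-0.86224781  0.50642175  0.00810743]
 [ 0.35269963  0.61185054 -0.70798438]
 [-0.36349923 -0.60759849 -0.70618155]] [ 0.44307855 -0.14531866  1.08117141]
top [[593.2193277    0.         326.69600469]
 [  0.         593.2193277  244.78815392]
 [  0.           0.           1.        ]] [[-0.01494816 -0.99988684  0.00169145]
 [-0.99823622  0.01482624 -0.05748593]
 [ 0.05745435 -0.00254778 -0.99834488]] [0.01534265 0.49564588 1.17471887]
```

View pics/scene0.png

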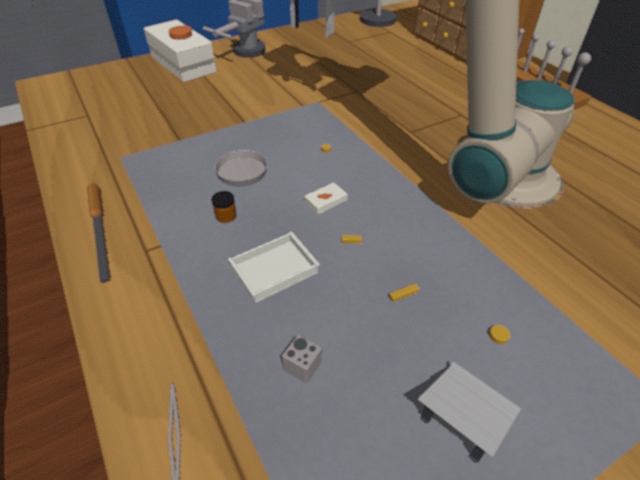

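View pics/top0.png

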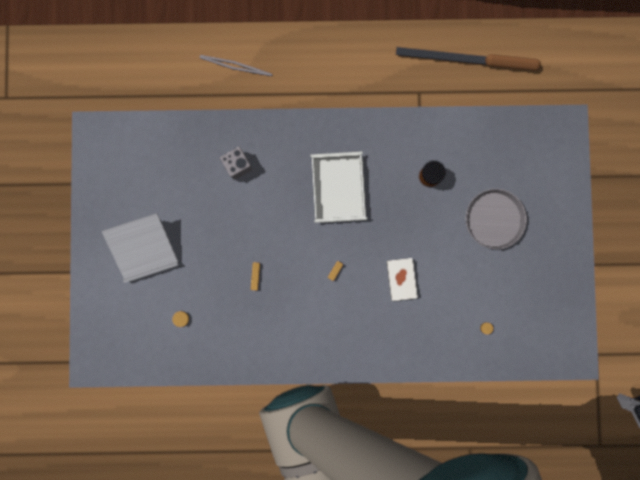

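The top view shows every item: rest (140,248), long bar (256,276), short bar (336,270), brick (402,279), blanks (180,319) and (487,328), tub (340,188), bowl (497,219), jar (432,173) and doming block (235,162). Next I'll measure them.

```bash
cat > h.py <<'E'
import numpy as np, cv2, pickle
from scipy.spatial.transform import Rotation as Ro
def ray(f,uv,z):
    uv=np.atleast_2d(np.asarray(uv,float)); K,R,t=f["mtx"],f["R"],f["t"]
    d=np.c_[(uv[:,0]-K[0,2])/K[0,0],(uv[:,1]-K[1,2])/K[1,1],np.ones(len(uv))]@R
    c=-R.T@t; s=(z-c[2])/d[:,2]
    return c+d*s[:,None]
def proj(f,X):
    X=np.atleast_2d(X); p=X@f["R"].T+f["t"]; q=p@f["mtx"].T; return q[:,:2]/q[:,2:]
def cloud(f):
    K=f["mtx"]; v,u=np.mgrid[:480,:640]; Z=f["range_z"]
    P=np.stack([(u-K[0,2])/K[0,0]*Z,(v-K[1,2])/K[1,1]*Z,Z],-1)
    return (P-f["t"])@f["R"]
E
python3 - <<'E'
from h import *
f=pickle.load(open("top0.pkl","rb")); im=f["pixels"]
hsv=cv2.cvtColor(im,cv2.COLOR_BGR2HSV)
def meas(name,mask,box,z):
    m=np.zeros(mask.shape,np.uint8);x0,y0,x1,y1=box;m[y0:y1,x0:x1]=mask[y0:y1,x0:x1]
    cs,_=cv2.findContours(m,cv2.RETR_EXTERNAL,cv2.CHAIN_APPROX_NONE);c=max(cs,key=cv2.contourArea)
    mm=np.zeros_like(m);cv2.drawContours(mm,[c],-1,1,-1)
    v,u=np.nonzero(mm);W=ray(f,np.c_[u,v],z)[:,:2]
    ctr=W.mean(0);ev,E=np.linalg.eigh(np.cov((W-ctr).T));a=E[:,1]
    r=cv2.minAreaRect((W*1000).astype(np.float32))
    print(name,ctr.round(4),"yaw",np.degrees(np.arctan2(a[1],a[0])).round(1),r)
y=((hsv[...,0]>12)&(hsv[...,0]<32)&(hsv[...,1]>110)&(hsv[...,2]>90)).astype(np.uint8)
w=((im.min(-1)>150)).astype(np.uint8)
meas("long",y,(235,250,275,305),.010);meas("short",y,(320,250,355,290),.010)
meas("large",y,(160,300,205,340),.010);meas("small",y,(470,315,505,345),.010)
meas("brick",w,(375,245,430,310),.018)
P=cloud(f);
def h(box): 
    x0,y0,x1,y1=box;return P[y0:y1,x0:x1].reshape(-1,3)
g=h((280,230,320,250));print("table z",np.median(g[:,2]))
for n,b in dict(jar=(410,150,455,195),dom=(215,140,260,185),tub=(300,140,380,235),bowl=(455,180,540,260),brick=(380,250,425,310)).items():
    q=h(b); t=q[q[:,2]>{'jar':.04,'dom':.035,'tub':.014,'bowl':.012,'brick':.01}[n]]
    print(n,len(t),t.mean(0).round(4),t[:,2].max(),((t.min(0)+t.max(0))/2).round(4),cv2.minAreaRect((t[:,:2]*1000).astype(np.float32)))
q=h((112,225,168,270));
c=q.mean(0);n=np.linalg.svd(q-c,full_matrices=False)[2][2];n*=np.sign(n[2]);print("rest",c,n,np.degrees(np.arccos(n[2])),np.degrees(np.arctan2(n[1],n[0])), np.abs((q-c)@n).max())
q=h((90,200,190,295));t=q[q[:,2]>.006];print(cv2.minAreaRect((t[:,:2]*1000).astype(np.float32)))
for b,n in [((90,200,190,300),'r'),((295,140,385,240),'t'),((450,175,545,265),'b')]:
    x0,y0,x1,y1=b;cv2.imwrite(f"pics/{n}c.png",cv2.resize(im[y0:y1,x0:x1],None,fx=6,fy=6,interpolation=cv2.INTER_CUBIC))
E
```

```text
long [0.4355 0.1525] yaw 174.0 ((435.5254821777344, 152.31466674804688), (13.36635971069336, 52.912899017333984), 83.83824920654297)
short [ 0.4442 -0.0083] yaw 149.1 ((444.4162902832031, -8.513676643371582), (12.724740028381348, 37.15834426879883), 58.13894271850586)
large [0.3527 0.3021] yaw 90.3 ((353.02716064453125, 301.97076416015625), (30.017189025878906, 25.810577392578125), 89.13785552978516)
small [ 0.3251 -0.3087] yaw 79.7 ((324.9807434082031, -308.53857421875), (21.97014617919922, 19.896587371826172), 88.28636932373047)
brick [ 0.425  -0.1397] yaw -174.1 ((425.06353759765625, -139.5114288330078), (81.03166198730469, 50.92721939086914), 5.803461074829102)
table z -0.0002230628434410433
jar 470 [ 0.63   -0.1982  0.0731] 1.2012412929053495 [ 0.5422 -0.1077  0.6216] ((537.6016845703125, -105.27919006347656), (45.86000061035156, 320.12371826171875), 44.96372604370117)
dom 535 [0.6589 0.185  0.0569] 1.2012412929053495 [0.5592 0.1134 0.6182] ((548.9339599609375, 115.7557373046875), (317.3167724609375, 46.842437744140625), 32.39143753051758)
tub 603 [ 0.6027 -0.0151  0.1067] 1.2012412929053495 [ 0.5546 -0.0162  0.6076] ((554.824951171875, -17.979755401611328), (251.9518585205078, 101.91344451904297), 2.4268434047698975)
bowl 449 [ 0.5392 -0.3195  0.1057] 1.2012412929053495 [ 0.5161 -0.1894  0.6066] ((520.2857666015625, -184.6968231201172), (120.63505554199219, 415.9852294921875), 9.194649696350098)
brick 1031 [ 0.4257 -0.1375  0.0369] 1.2012412929053495 [ 0.4253 -0.079   0.6061] ((419.42236328125, -78.24508666992188), (79.75495147705078, 175.86666870117188), 5.877340316772461)
rest [0.49561445 0.37645944 0.03457165] [ 9.99758694e-01 -2.19613057e-02  5.04191972e-04] 89.97111192669581 -1.258391458329345 0.05947519495402411
((503.41754150390625, 247.28192138671875), (182.76954650878906, 461.5068359375), 3.7955591678619385)
```

```bash
python3 - <<'E'
from h import *
import cv2
s=pickle.load(open("scene0.pkl","rb"));cv2.imwrite("pics/srest.png",cv2.resize(s["pixels"][350:470,400:540],None,fx=5,fy=5,interpolation=cv2.INTER_CUBIC))
E
```

```text
(no output)
```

View pics/rc.png

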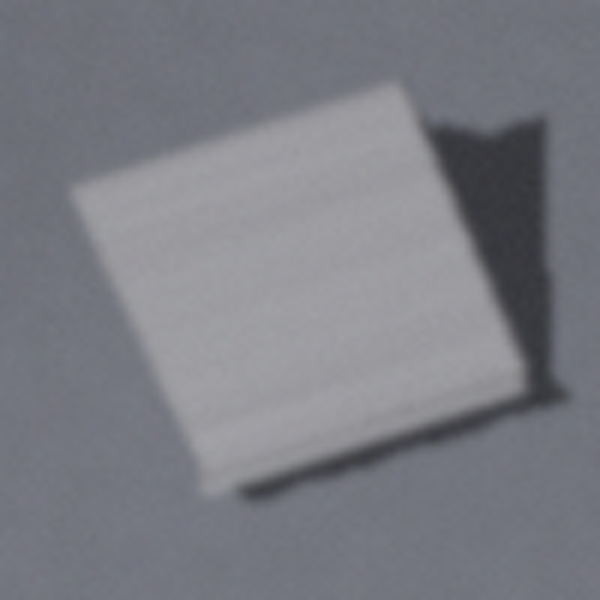

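View pics/srest.png

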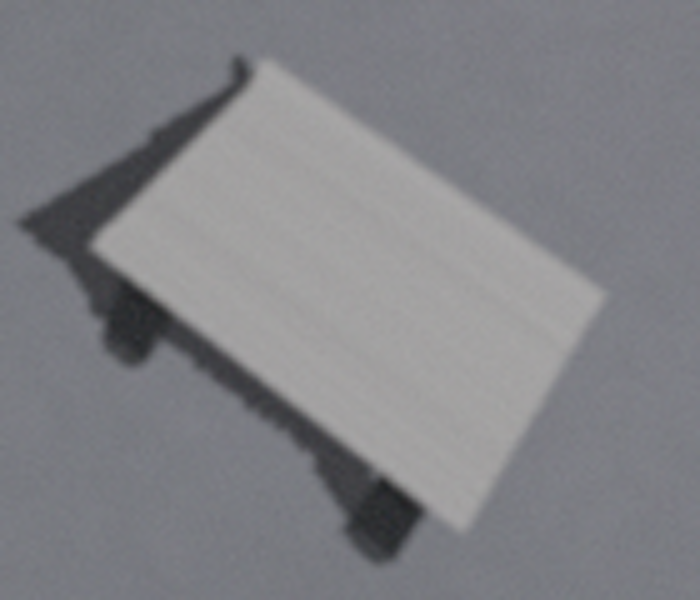

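The crops show the rest's ledge on the robot side: a lip from (205,490) to (525,385) in the 6x top crop, with the plate rising away from the robot. The depth fits are thrown off by missing readings, so I'll redo them filtered.

```bash
python3 - <<'E'
from h import *
f=pickle.load(open("top0.pkl","rb"));P=cloud(f);P[f["range_z"]<=0]=np.nan;
s=pickle.load(open("scene0.pkl","rb"));S=cloud(s)[s["range_z"]>0]
def h(b):
    x0,y0,x1,y1=b;q=P[y0:y1,x0:x1].reshape(-1,3);q=q[~np.isnan(q[:,0])];return q[q[:,2]<.15]
for n,b,z in [('jar',(410,150,455,195),.045),('dom',(215,140,260,185),.035),('tub',(300,140,380,235),.016),('bowl',(455,180,540,260),.014),('brick',(380,250,425,310),.012)]:
    t=h(b);t=t[t[:,2]>z];r=cv2.minAreaRect((t[:,:2]*1000).astype(np.float32));e=cv2.minEnclosingCircle((t[:,:2]*1000).astype(np.float32))
    print(n,t.mean(0).round(4),t[:,2].max().round(3),np.round(np.r_[r[0],r[1],r[2]],1),np.round(np.r_[e[0],e[1]],1))
for nm,q in (("top",h((112,225,160,262))),("scene",S[(abs(S[:,0]-.50)<.025)&(abs(S[:,1]-.375)<.025)&(S[:,2]>.01)])):
    c=np.median(q,0)
    for _ in range(3):
        d=q-q.mean(0);n=np.linalg.svd(d,full_matrices=False)[2][2];n*=np.sign(n[2]);q=q[abs(d@n)<.004]
    print(nm,len(q),q.mean(0),n,"tilt",np.degrees(np.arccos(n[2])),"upslope yaw",np.degrees(np.arctan2(-n[1],-n[0])))
# corners: high edge (z=11mm + 106 sin25=55.8mm) from crop (72,188),(402,82); ledge outer lower (205,493),(527,390)
uv=lambda p:np.array(p)/6+[90,200]-0.5+0.083
hi=ray(f,[uv((72,188)),uv((402,82))],.0558); 
lo=ray(f,[uv((203,462)),uv((522,362))],.011)
out=ray(f,[uv((205,493)),uv((527,390))],.018)
print(hi,lo,out)
for e in(hi,lo,out): d=e[0]-e[1];print(e.mean(0),np.linalg.norm(d),"perp yaw",np.degrees(np.arctan2(d[1],d[0]))-90)
E
```

```text
jar [ 0.6341 -0.2024  0.0512] 0.057 [ 634.6 -202.4   45.6   45.6   43.8] [ 634.4 -203.1   23.8]
dom [0.6615 0.1869 0.0439] 0.051 [662.6 187.6  46.1  45.1  28.2] [661.7 187.1  29.9]
tub [ 0.6146 -0.0172  0.0229] 0.029 [612.5 -15.6 136.5 101.9   2.4] [612.  -15.1  84. ]
bowl [ 0.5475 -0.3439  0.0197] 0.029 [ 544.  -329.7  120.4  120.2   25. ] [ 543.8 -329.5   61.8]
brick [ 0.4257 -0.1401  0.0175] 0.025 [ 425.8 -140.5   79.8   50.7    5.9] [ 425.2 -140.3   46.1]
top 1528 [0.50408627 0.38248105 0.03602833] [-0.40895237 -0.10882181  0.90604403] tilt 25.03573514070931 upslope yaw 14.901046467374318
scene 886 [0.5006885  0.37568354 0.03572233] [-0.4041982  -0.12610023  0.90593738] tilt 25.050169557194753 upslope yaw 17.32668048908814
[[0.52678816 0.44330829 0.0558    ]
 [0.55957701 0.33697413 0.0558    ]] [[0.43828704 0.41590277 0.011     ]
 [0.47008509 0.30948569 0.011     ]] [[0.42794679 0.41281001 0.018     ]
 [0.46050546 0.30607383 0.018     ]]
[0.54318258 0.39014121 0.0558    ] 0.11127472133395912 perp yaw 17.13749908291092
[0.45418606 0.36269423 0.011     ] 0.11106624571414526 perp yaw 16.636456353667995
[0.44422613 0.35944192 0.018     ] 0.11159157000300578 perp yaw 16.96373931968668
```

View pics/tc.png

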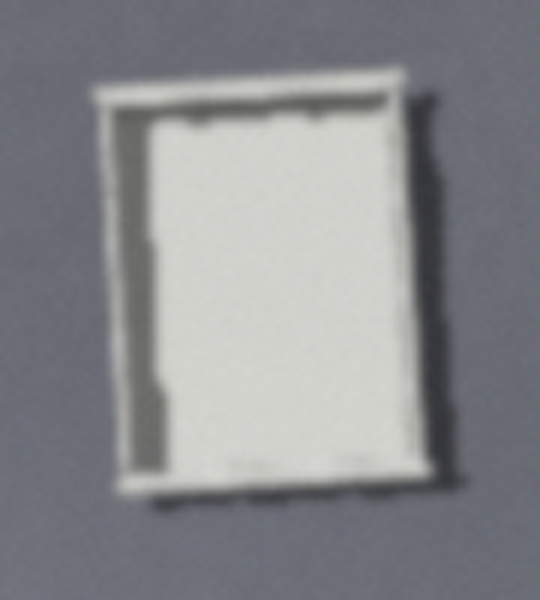

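```bash
cat >> h.py <<'E'
def pose(s):
    return np.array(s["tool_pos"]),Ro.from_rotvec(s["eef_rot"])
def down(yaw,tilt=0.0):
    "tool z down, tool x at world yaw (deg)"
    y=np.radians(yaw); x=np.array([np.cos(y),np.sin(y),0]); z=np.array([0,0,-1.]); return Ro.from_matrix(np.c_[x,np.cross(z,x),z])
def delta(s,p,R=None):
    p0,R0=pose(s); R=R or R0
    return R0.inv().apply(np.array(p)-p0)/.05, np.degrees((R0.inv()*R).as_rotvec())/8
def show(*a):
    from rig import manip
    s=manip.get_state(); d,r=delta(s,*a); np.set_printoptions(suppress=True,precision=3)
    print("t",s["clock"],"pos",s["tool_pos"],"gap",s["finger_gap"],"F",s["force"],"q",s["qpos"]); print("shift",d,"turn",r)
E
python3 - <<'E'
from h import *
f=pickle.load(open("top0.pkl","rb"));s=pickle.load(open("scene0.pkl","rb"))
ims=[]
for c,z in [((.3528,.302),.012),((.325,-.3086),.012),((.4355,.1524),.012),((.4443,-.0084),.012)]:
    for g in(f,s):
        u=proj(g,[*c,z])[0];im=g["pixels"]
        x0,y0=int(u[0])-20,int(u[1])-20;k=cv2.resize(im[y0:y0+40,x0:x0+40],None,fx=5,fy=5,interpolation=cv2.INTER_CUBIC)
        a=(np.array(u)-[x0,y0]+.5)*5;cv2.drawMarker(k,tuple(a.astype(int)),(255,0,0),0,12)
        if c in((.3528,.302),(.325,-.3086)):
            rr=.016 if c[1]>0 else .012
            th=np.linspace(0,6.28,40);pts=proj(g,np.c_[c[0]+rr*np.cos(th),c[1]+rr*np.sin(th),0*th+z]);cv2.polylines(k,[((pts-[x0,y0]+.5)*5).astype(np.int32)],True,(0,0,255))
        else:
            L,yaw=(.028,174) if c[1]>.1 else (.02,149)
            M=np.array([[L,.007],[L,-.007],[-L,-.007],[-L,.007]]);a=np.radians(yaw);M=M@np.array([[np.cos(a),np.sin(a)],[-np.sin(a),np.cos(a)]])+c
            pts=proj(g,np.c_[M,[z]*4]);cv2.polylines(k,[((pts-[x0,y0]+.5)*5).astype(np.int32)],True,(0,0,255))
        ims.append(k)
cv2.imwrite("pics/chk.png",np.vstack([np.hstack(ims[::2]),np.hstack(ims[1::2])]))
R=down(25.2);c=np.array([.325,-.3086]);
show([.325,-.3086,.10],R)
E
```

```text
t 0.1 pos [ 0.245 -0.52   0.213] gap 0.09387922680606982 F [ 0.26   1.363 -0.15 ] q [-1.252  0.277  1.506  0.     1.361 -0.121]
shift [ 3.252 -3.135  2.26 ] turn [-0.012 -0.001 -0.   ]
```

View pics/chk.png

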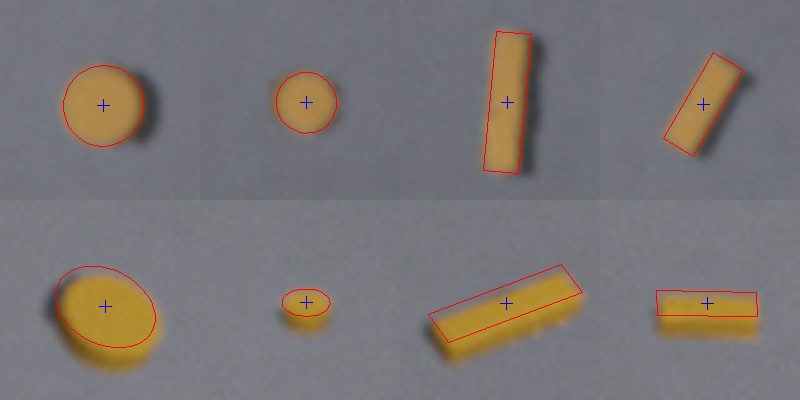

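The outlines fit all four pieces to about 2 mm in both views. I'll start with the small blank.

Emit:
send_rows(motion=[[0.406, -0.392, 0.283, 0, 0, 0, 60], [0.406, -0.392, 0.283, 0, 0, 0, 60], [0.406, -0.392, 0.283, 0, 0, 0, 60], [0.406, -0.392, 0.283, 0, 0, 0, 60], [0.406, -0.392, 0.283, 0, 0, 0, 60], [0.406, -0.392, 0.283, 0, 0, 0, 60], [0.406, -0.392, 0.283, 0, 0, 0, 60], [0.406, -0.392, 0.283, 0, 0, 0, 60], [0, 0, 0, 0, 0, 0, 60], [0, 0, 0, 0, 0, 0, 60]], squeeze=20)

```text
clock: 1.1
tool_pos: [0.3251, -0.3093, 0.1002]
eef_rot: [3.065, 0.688, -0.001]
force: [0.0, 0.0, -0.0]
finger_gap: 0.0565
```

```bash
python3 -c "
from h import *
show([.325,-.3086,.0105],down(25.2))"
```

```text
t 1.1 pos [ 0.325 -0.309  0.1  ] gap 0.05650436491917212 F [ 0.02   0.025 -0.022] q [-0.915  0.187  1.938 -0.001  1.016  0.214]
shift [ 0.005 -0.014  1.794] turn [0.002 0.004 0.011]
```

Emit:
send_rows(motion=[[0, 0, 0.45, 0, 0, 0, 60], [0, 0, 0.45, 0, 0, 0, 60], [0, 0, 0.45, 0, 0, 0, 60], [0, 0, 0.3, 0, 0, 0, 60], [0, 0, 0.14, 0, 0, 0, 60], [0, 0, 0, 0, 0, 0, 10], [0, 0, 0, 0, 0, 0, 10], [0, 0, 0, 0, 0, 0, 10], [0, 0, 0, 0, 0, 0, 10], [0, 0, 0, 0, 0, 0, 10]], squeeze=20)

```text
clock: 2.1
tool_pos: [0.3252, -0.3096, 0.0114]
eef_rot: [3.065, 0.685, 0.001]
force: [-1.3, 0.5, 3.3]
finger_gap: 0.0233
```

```bash
python3 -c "
from h import *
show([.5214,-.3407,.10],down(25.2))"
```

```text
t 2.1 pos [ 0.325 -0.31   0.011] gap 0.023328840732516756 F [-1.27   0.52   3.343] q [-0.916  0.309  2.057 -0.     0.774  0.215]
shift [ 3.285  2.236 -1.769] turn [ 0.008 -0.001  0.001]
```

Emit:
send_rows(motion=[[0, 0, -0.3, 0, 0, 0, 10], [0, 0, -0.57, 0, 0, 0, 10], [0.3, 0.2, -0.5, 0, 0, 0, 10], [0.5, 0.35, -0.4, 0, 0, 0, 10], [0.55, 0.38, 0, 0, 0, 0, 10], [0.55, 0.38, 0, 0, 0, 0, 10], [0.55, 0.38, 0, 0, 0, 0, 10], [0.5, 0.35, 0, 0, 0, 0, 10], [0.335, 0.196, 0, 0, 0, 0, 10], [0, 0, 0, 0, 0, 0, 10]])

```text
clock: 3.1
tool_pos: [0.5236, -0.3408, 0.099]
eef_rot: [3.064, 0.688, 0.002]
force: [0.1, -0.8, -0.6]
finger_gap: 0.0233
```

```bash
python3 -c "
from h import *
show([.5214,-.3407,.0152],down(25.2))"
```

```text
t 3.1 pos [ 0.524 -0.341  0.099] gap 0.023278258102648764 F [ 0.081 -0.771 -0.57 ] q [-0.688  0.428  1.567  0.     1.145  0.441]
shift [-0.042 -0.023  1.676] turn [ 0.01  -0.008  0.013]
```

Emit:
send_rows(motion=[[-0.04, -0.02, 0.45, 0, 0, 0, 10], [0, 0, 0.45, 0, 0, 0, 10], [0, 0, 0.4, 0, 0, 0, 10], [0, 0, 0.25, 0, 0, 0, 10], [0, 0, 0.12, 0, 0, 0, 10], [0, 0, 0, 0, 0, 0, 10], [0, 0, 0, 0, 0, 0, 42], [0, 0, 0, 0, 0, 0, 42], [0, 0, 0, 0, 0, 0, 42], [0, 0, -0.3, 0, 0, 0, 42]])

```text
clock: 4.1
tool_pos: [0.5179, -0.3396, 0.0297]
eef_rot: [-3.063, -0.685, 0.003]
force: [-0.6, 0.3, 0.2]
finger_gap: 0.0392
```

```bash
python3 -c "
from h import *
ctr=np.array([.4252,-.140])
for y in (5.9,):
  show([*ctr,.12],down(y))"
```

```text
t 4.1 pos [ 0.518 -0.34   0.03 ] gap 0.03917805087776867 F [-0.59   0.308  0.158] q [-0.693  0.49   1.657 -0.     0.997  0.438]
shift [ 0.019 -4.407 -1.793] turn [-0.019  0.014  2.413]
```

Emit:
send_rows(motion=[[0, 0, -0.6, 0, 0, 0, 60], [0, 0, -0.7, 0, 0, 0, 100], [0.05, -0.4, -0.493, 0, 0, 0.3, 100], [0.1, -0.7, 0, 0, 0, 0.3, 100], [0.1, -0.7, 0, 0, 0, 0.3, 100], [0.1, -0.7, 0, 0, 0, 0.3, 100], [0.1, -0.7, 0, 0, 0, 0.4, 100], [0.1, -0.7, 0, 0, 0, 0.4, 100], [0.1, -0.4, 0, 0, 0, 0.4, 100], [0, 0, 0, 0, 0, 0, 100]])

```text
clock: 5.1
tool_pos: [0.4845, -0.1245, 0.1211]
eef_rot: [-3.137, -0.169, -0.001]
force: [-0.3, -0.7, 0.8]
finger_gap: 0.0937
```

```bash
python3 - <<'E'
from h import *
from rig import manip
show([.4252,-.140,.013],down(5.9))
f=manip.grab_frame("wrist");cv2.imwrite("pics/w1.png",f["pixels"]);print(f["mtx"],f["hand_eye"])
f=manip.grab_frame("top");cv2.imwrite("pics/t1.png",f["pixels"])
E
```

```text
t 5.1 pos [ 0.484 -0.124  0.121] gap 0.0937114921085843 F [-0.292 -0.737  0.797] q [-0.391  0.237  1.807  0.001  1.097  1.072]
shift [-1.213  0.182  2.16 ] turn [-0.002 -0.005  0.033]
[[371.648   0.    319.593]
 [  0.    371.648 239.718]
 [  0.      0.      1.   ]] [[-0.001 -0.964 -0.265  0.076]
 [ 1.    -0.001 -0.001  0.001]
 [ 0.001 -0.265  0.964 -0.171]
 [ 0.     0.     0.     1.   ]]
```

View pics/w1.png

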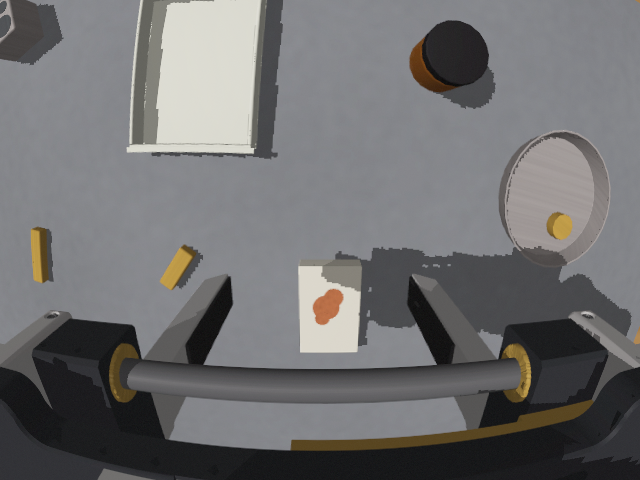

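View pics/t1.png

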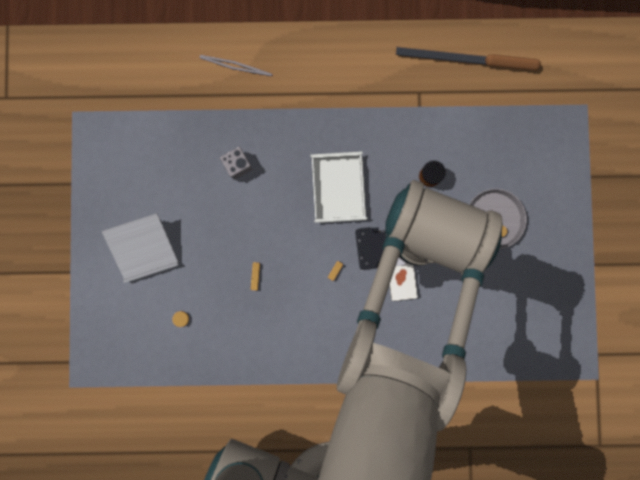

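The wrist view shows the small blank flat in the bowl at (559,226) and the brick at (330,307), aligned with the jaws. Now I'll grasp the brick.

Emit:
send_rows(motion=[[-0.4, 0.06, 0.3, 0, 0, 0, 100], [-0.4, 0.06, 0.3, 0, 0, 0, 100], [-0.413, 0.06, 0.3, 0, 0, 0.03, 100], [0, 0, 0.4, 0, 0, 0, 100], [0, 0, 0.4, 0, 0, 0, 100], [0, 0, 0.3, 0, 0, 0, 100], [0, 0, 0.16, 0, 0, 0, 100], [0, 0, 0, 0, 0, 0, 100]])

```text
clock: 6.0
tool_pos: [0.4249, -0.1429, 0.0116]
eef_rot: [-3.137, -0.157, 0.003]
force: [0.3, -0.4, 0.4]
finger_gap: 0.0934
```

```bash
python3 - <<'E'
from h import *
from rig import manip
show([.4252,-.140,.013],down(5.9))
f=manip.grab_frame("wrist");cv2.imwrite("pics/w2.png",f["pixels"])
E
```

```text
t 6.0 pos [ 0.425 -0.143  0.012] gap 0.0934489596196482 F [ 0.272 -0.375  0.436] q [-0.48   0.309  2.056 -0.     0.778  0.992]
shift [ 0.011 -0.057 -0.027] turn [-0.005  0.011 -0.023]
```

View pics/w2.png

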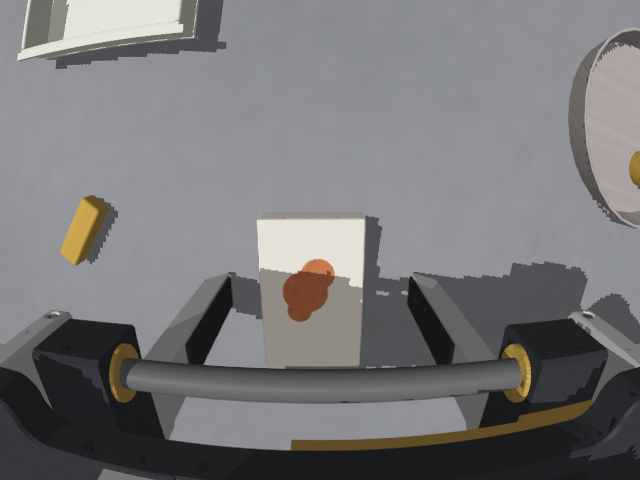

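Emit:
send_rows(motion=[[0.01, -0.06, -0.02, 0, 0, -0.02, 80], [0, 0, 0, 0, 0, 0, 40], [0, 0, 0, 0, 0, 0, 40], [0, 0, 0, 0, 0, 0, 40], [0, 0, 0, 0, 0, 0, 40], [0, 0, -0.3, 0, 0, 0, 40], [0, 0, -0.6, 0, 0, 0, 40], [0, 0, -0.6, 0, 0, 0, 40], [0, 0, -0.5, 0, 0, 0, 40], [0, 0, 0, 0, 0, 0, 40]], squeeze=30)

```text
clock: 7.05
tool_pos: [0.4279, -0.1403, 0.1165]
eef_rot: [3.134, 0.162, 0.01]
force: [0.9, -0.6, 0.3]
finger_gap: 0.0374
```

```bash
cat > rest.py <<'E'
from h import *
y=np.radians(16.9);t=np.radians(25)
u=np.array([np.cos(y)*np.cos(t),np.sin(y)*np.cos(t),np.sin(t)])
v=np.array([-np.sin(y),np.cos(y),0]);n=np.cross(u,v)
O=np.array([.4515,.362,.011])
RT=Ro.from_matrix(np.c_[u,np.cross(-n,u),-n])
def rp(x,yy,z): return O+u*x+v*yy+n*z
E
python3 - <<'E'
from rest import *
from rig import manip
s=manip.get_state();p,R=pose(s);print(p,R.as_rotvec())
f=manip.grab_frame("wrist");cv2.imwrite("pics/w3.png",f["pixels"])
f=manip.grab_frame("scene");cv2.imwrite("pics/s3.png",cv2.resize(f["pixels"][100:300,230:470],None,fx=3,fy=3))
q=rp(.042,0,.06)
print("target",q); show(q,RT)
E
```

```text
[ 0.42794698 -0.14028949  0.11654208] [3.13352858 0.16224585 0.01030299]
target [0.46365903 0.36569419 0.08312843]
t 7.15 pos [ 0.426 -0.139  0.114] gap 0.037535721079739875 F [-0.799 -1.01  -0.228] q [-0.472  0.17   1.921 -0.     1.05   0.996]
shift [ 1.801 -9.963  0.604] turn [ 0.304  3.111 -1.349]
```

View pics/w3.png

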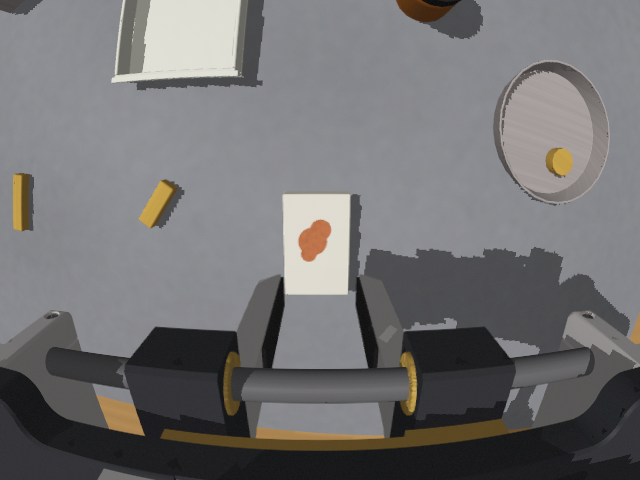

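The gap is 37 mm and the brick is still on the bench, so it slipped out of the jaws. I need to see where it is now.

```bash
cat >> h.py <<'E'
def wproj(f,p,R,X):
    "world->wrist pixel"
    T=R.inv().apply(np.atleast_2d(X)-p); H=f["hand_eye"]; C=(T-H[:3,3])@H[:3,:3]
    r=np.hypot(C[:,0],C[:,1]); th=np.arctan2(r,C[:,2]); k=f["mtx"][0,0]*th/np.maximum(r,1e-9)
    return np.c_[C[:,0]*k+f["mtx"][0,2],C[:,1]*k+f["mtx"][1,2]]
def wray(f,p,R,uv,z):
    uv=np.atleast_2d(np.asarray(uv,float)); d=(uv-f["mtx"][:2,2])/f["mtx"][0,0]; th=np.linalg.norm(d,axis=1)
    C=np.c_[d/np.maximum(th,1e-9)[:,None]*np.sin(th)[:,None],np.cos(th)]
    H=f["hand_eye"]; D=R.apply(C@H[:3,:3].T); o=p+R.apply(H[:3,3]); return o+D*((z-o[2])/D[:,2])[:,None]
E
python3 - <<'E'
from h import *
from rig import manip
s=manip.get_state();p,R=pose(s);print(p)
f=manip.grab_frame("wrist")
# brick top corners from w3 (approx same pose)
c=[(284,194),(350,194),(350,294),(286,294)]
print(wray(f,p,R,c,.018).round(4),wray(f,p,R,c,.018).mean(0))
print("tips",wproj(f,p,R,[p+R.apply([0,.019,.008]),p+R.apply([0,-.019,.008]),p]))
t=manip.grab_frame("top");P=cloud(t);b=P[(t["range_z"]>0)];
b=b[(b[:,2]>.012)&(b[:,2]<.03)&(abs(b[:,0]-.44)<.09)&(abs(b[:,1]+.14)<.08)]
print(len(b),cv2.minAreaRect((b[:,:2]*1000).astype(np.float32)))
cv2.imwrite("pics/t3.png",cv2.resize(t["pixels"][150:350,270:510],None,fx=3,fy=3))
E
```

```text
[ 0.42550779 -0.13909339  0.11352425]
[[ 0.4599 -0.11    0.018 ]
 [ 0.4648 -0.1577  0.018 ]
 [ 0.3869 -0.1675  0.018 ]
 [ 0.3817 -0.1176  0.018 ]] [ 0.423324   -0.13820621  0.018     ]
tips [[354.94366458 288.90065449]
 [282.4771562  288.9145696 ]
 [318.65349621 295.25216961]]
35 ((426.75323486328125, -116.612060546875), (23.28349494934082, 82.85247802734375), 78.71723937988281)
```

View pics/t3.png

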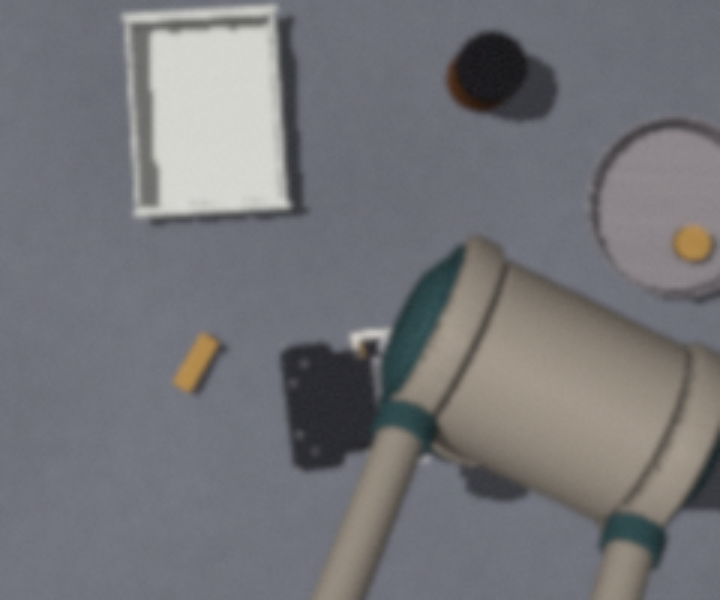

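View pics/s3.png

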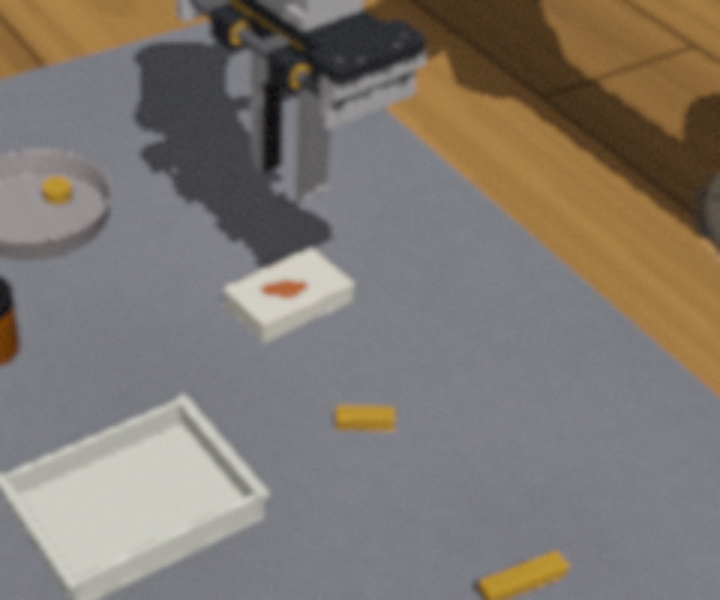

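The brick hasn't moved, centre about (0.423,-0.139). I lifted before the fingers had closed on it. I'll reopen, go back down and allow more closing time.

Emit:
send_rows(motion=[[0, 0, 0, 0, 0, 0, 75], [0, 0, 0, 0, 0, 0, 75], [0, 0, 0, 0, 0, 0, 75], [0, 0, 0, 0, 0, 0, 75], [0, 0, 0.5, 0, 0, 0, 75], [0, 0, 0.5, 0, 0, 0, 75], [0, 0, 0.5, 0, 0, 0, 75], [-0.03, 0, 0.35, 0, 0, 0, 75], [0, 0, 0.15, 0, 0, 0, 75], [0, 0, 0, 0, 0, 0, 75]])

```text
clock: 8.25
tool_pos: [0.4235, -0.139, 0.0127]
eef_rot: [-3.136, -0.162, 0.003]
force: [-0.2, 0.6, -0.9]
finger_gap: 0.0703
```

Emit:
send_rows(motion=[[0, 0, 0, 0, 0, 0, 40], [0, 0, 0, 0, 0, 0, 40], [0, 0, 0, 0, 0, 0, 40], [0, 0, 0, 0, 0, 0, 40], [0, 0, 0, 0, 0, 0, 40], [0, 0, 0, 0, 0, 0, 40]])

```text
clock: 8.85
tool_pos: [0.4247, -0.1395, 0.0142]
eef_rot: [3.137, 0.162, 0.003]
force: [-0.4, 1.1, 6.0]
finger_gap: 0.0497
```

Gripped, with the gap at 49.7 mm. Lifting and checking.

Emit:
send_rows(motion=[[0, 0, -0.3, 0, 0, 0, 40], [0, 0, -0.6, 0, 0, 0, 40], [0, 0, -0.6, 0, 0, 0, 40], [0, 0, -0.5, 0, 0, 0, 40], [0, 0, 0, 0, 0, 0, 40]])

```text
clock: 9.35
tool_pos: [0.4263, -0.1404, 0.1162]
eef_rot: [3.134, 0.162, 0.01]
force: [-0.1, -0.4, -0.9]
finger_gap: 0.0494
```

```bash
python3 - <<'E'
from rest import *
from rig import manip
s=manip.get_state();p,R=pose(s)
f=manip.grab_frame("wrist");cv2.imwrite("pics/w4.png",f["pixels"])
q=rp(.042,0,.06)
print("target",q); show(q,RT)
M=np.array([[.04,.025],[.04,-.025],[-.04,-.025],[-.04,.025]])
print("expected top corners if top at tool z=-.006",wproj(f,p,R,[p+R.apply([a,b,-.006]) for a,b in M]))
E
```

```text
target [0.46365903 0.36569419 0.08312843]
t 9.4 pos [ 0.425 -0.14   0.114] gap 0.04931497058819824 F [-0.695 -0.283 -0.541] q [-0.473  0.167  1.922 -0.     1.049  0.994]
shift [ 1.813 -9.977  0.61 ] turn [ 0.316  3.096 -1.346]
expected top corners if top at tool z=-.006 [[373.033 219.906]
 [263.994 219.978]
 [272.106 366.766]
 [365.433 366.792]]
```

View pics/w4.png

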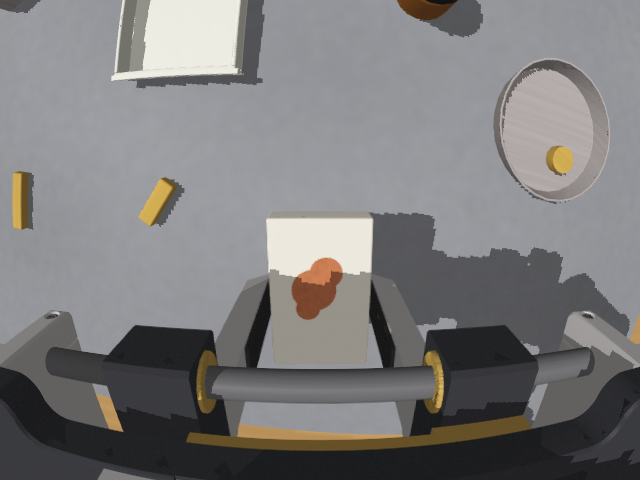

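Brick held square in the jaws at (320,290). Carrying it over.

Emit:
send_rows(motion=[[0, -0.3, -0.2, 0, 0, 0, 40], [0.1, -0.6, -0.2, 0, 0, 0, 40], [0.2, -0.75, -0.2, 0, 0, 0, 40], [0.2, -0.75, 0, 0, 0, -0.2, 40], [0.2, -0.75, 0, 0, 0, -0.2, 40], [0.2, -0.75, 0, 0, 0, -0.2, 40], [0.2, -0.75, 0, 0, 0, -0.2, 40], [0.2, -0.75, 0, 0, 0, -0.2, 40], [0.2, -0.75, 0, 0, 0, -0.2, 40], [0.2, -0.75, 0, 0, 0, -0.2, 40]])

```text
clock: 10.4
tool_pos: [0.4483, 0.2169, 0.142]
eef_rot: [3.106, 0.47, -0.005]
force: [0.1, 0.2, -1.3]
finger_gap: 0.0497
```

```bash
python3 - <<'E'
from rest import *
show(rp(.042,0,.06),RT)
E
```

```text
t 10.4 pos [0.448 0.217 0.142] gap 0.049734640888843704 F [ 0.053  0.18  -1.287] q [0.311 0.216 1.776 0.    1.153 1.581]
shift [ 1.178 -2.752  1.174] turn [-0.009  3.15   0.038]
```

Emit:
send_rows(motion=[[0.3, -0.65, 0, 0, 0, 0, 40], [0.3, -0.7, 0, 0, 0, 0, 40], [0.3, -0.7, 0, 0, 0, 0, 40], [0.28, -0.7, 0, 0, 0, 0, 40], [0, 0, 0, 0, 0.6, 0, 40], [0, 0, 0, 0, 0.7, 0, 40], [0, 0, 0, 0, 0.7, 0, 40], [0, 0, 0, 0, 0.7, 0, 40], [0, 0, 0, 0, 0.45, 0, 40], [0, 0, 0, 0, 0, 0, 40]])

```text
clock: 11.4
tool_pos: [0.4612, 0.3619, 0.1401]
eef_rot: [-2.975, -0.451, -0.654]
force: [-0.2, -0.5, -1.2]
finger_gap: 0.0498
```

```bash
python3 - <<'E'
from rest import *
show(rp(.042,0,.04),RT)
E
```

```text
t 11.4 pos [0.461 0.362 0.14 ] gap 0.049777101457238286 F [-0.166 -0.542 -1.187] q [ 0.639  0.17   1.946 -0.242  0.629  2.076]
shift [-0.412 -0.061  1.464] turn [-0.002  0.028  0.043]
```

Emit:
send_rows(motion=[[-0.14, -0.02, 0.4, 0, 0, 0, 40], [-0.14, -0.02, 0.4, 0, 0, 0, 40], [-0.13, -0.02, 0.4, 0, 0.03, 0.04, 40], [0, 0, 0.26, 0, 0, 0, 40], [0, 0, 0, 0, 0, 0, 40]])

```text
clock: 11.9
tool_pos: [0.4774, 0.3699, 0.0663]
eef_rot: [-2.972, -0.439, -0.664]
force: [-0.0, -0.2, -1.3]
finger_gap: 0.0498
```

```bash
python3 - <<'E'
from rest import *
from rig import manip
s=manip.get_state();p,R=pose(s)
f=manip.grab_frame("wrist");cv2.imwrite("pics/w5.png",f["pixels"])
g=manip.grab_frame("scene");cv2.imwrite("pics/s5.png",cv2.resize(g["pixels"][310:470,390:570],None,fx=4,fy=4,interpolation=cv2.INTER_CUBIC))
show(rp(.042,0,.0155),RT)
W=[rp(a,b,0) for a,b in((.106,.056),(.106,-.056),(0,-.056),(0,.056))]
print(wproj(f,p,R,W), (proj(g,W)-[390,310])*4)
E
```

```text
t 12.0 pos [0.478 0.371 0.069] gap 0.04975031998492009 F [-0.034  0.86  -1.75 ] q [ 0.634  0.286  2.019 -0.341  0.437  2.192]
shift [-0.158  0.01   0.498] turn [-0.01  -0.053 -0.016]
[[222.189 173.788]
 [415.528 173.238]
 [404.064 336.284]
 [234.663 336.628]] [[405.436 568.118]
 [111.178 339.844]
 [233.27  222.163]
 [500.926 412.724]]
```

View pics/w5.png

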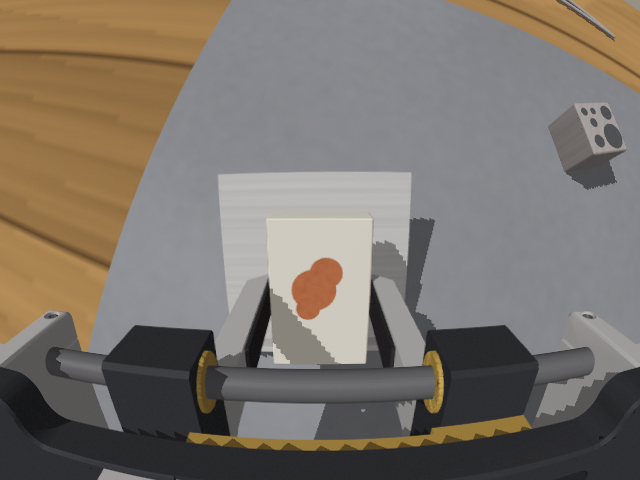

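View pics/s5.png

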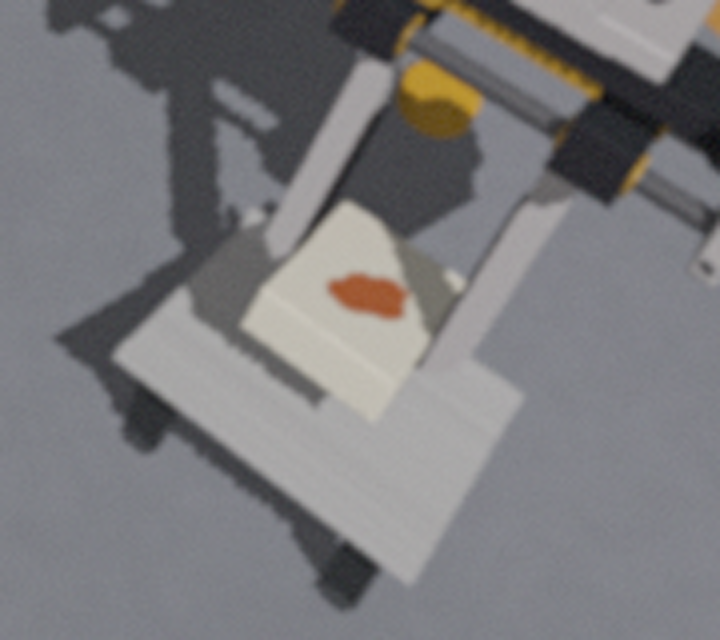

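The plate's top edge sits at row 173, columns 219–411, within 2 mm of the model, and the brick is parallel to it. Lowering.

Emit:
send_rows(motion=[[-0.08, 0.01, 0.1, 0, -0.03, 0, 40], [-0.08, 0, 0.15, 0, 0, 0, 40], [0, 0, 0.15, 0, 0, 0, 40], [0, 0, 0.08, 0, 0, 0, 40], [0, 0, 0, 0, 0, 0, 40], [0, 0, 0, 0, 0, 0, 40]])

```text
clock: 12.6
tool_pos: [0.4806, 0.3706, 0.0434]
eef_rot: [-2.971, -0.439, -0.663]
force: [-0.2, 0.0, 0.1]
finger_gap: 0.0498
```

```bash
python3 - <<'E'
from rest import *
from rig import manip
show(rp(.042,0,.0145),RT)
f=manip.grab_frame("wrist");cv2.imwrite("pics/w6.png",f["pixels"])
g=manip.grab_frame("scene");cv2.imwrite("pics/s6.png",cv2.resize(g["pixels"][310:470,390:570],None,fx=4,fy=4,interpolation=cv2.INTER_CUBIC))
E
```

```text
t 12.6 pos [0.481 0.371 0.043] gap 0.04976084611912234 F [-0.208  0.041  0.139] q [ 0.63   0.327  2.042 -0.384  0.379  2.237]
shift [ 0.016 -0.004  0.041] turn [-0.011 -0.024 -0.015]
```

View pics/s6.png

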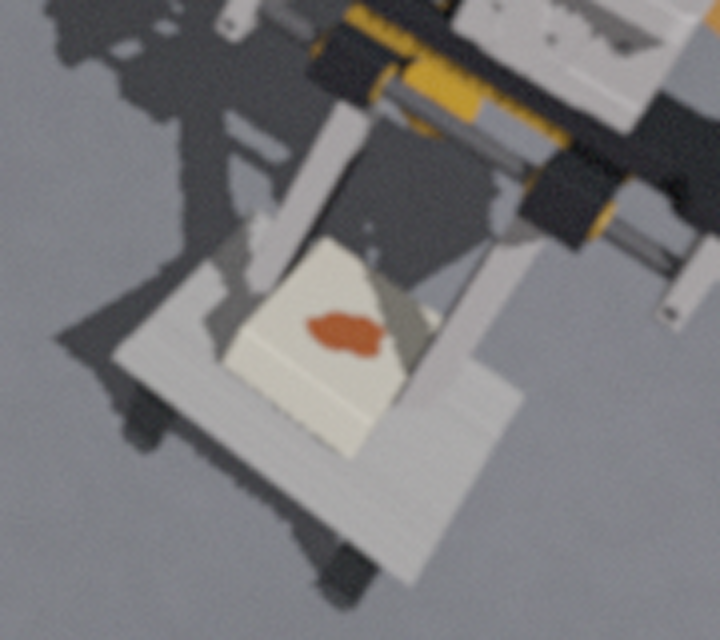

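View pics/w6.png

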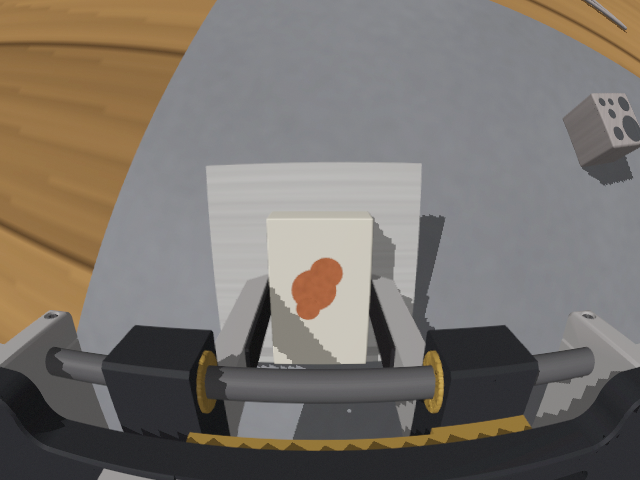

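Emit:
send_rows(motion=[[0, 0, 0.03, 0, 0, 0, 40], [0, 0, 0.03, 0, 0, 0, 40], [0, 0, 0, 0, 0, 0, 40]])

```text
clock: 13.0
tool_pos: [0.4818, 0.3711, 0.0409]
eef_rot: [-2.971, -0.439, -0.664]
force: [-0.7, -0.7, 0.1]
finger_gap: 0.0497
```

Emit:
send_rows(motion=[[0, 0, 0.03, 0, 0, 0, 40], [0, 0, 0, 0, 0, 0, 40], [0, 0, 0, 0, 0, 0, 40]])

```text
clock: 13.3
tool_pos: [0.4819, 0.3711, 0.0409]
eef_rot: [-2.97, -0.438, -0.665]
force: [-7.2, -2.9, 12.5]
finger_gap: 0.0494
```

```bash
python3 - <<'E'
from rest import *
show(rp(.042,0,.0135),RT)
E
```

```text
t 13.3 pos [0.482 0.371 0.041] gap 0.04941719951166925 F [-7.165 -2.905 12.506] q [ 0.629  0.332  2.044 -0.391  0.371  2.244]
shift [ 0.012 -0.002  0.004] turn [-0.012 -0.034 -0.017]
```

Contact at 12 N. Releasing and backing off.

Emit:
send_rows(motion=[[0, 0, -0.02, 0, 0, 0, 70], [0, 0, 0, 0, 0, 0, 70], [0, 0, 0, 0, 0, 0, 70], [0, 0, 0, 0, 0, 0, 70], [0, 0, -0.3, 0, 0, 0, 70], [0, 0, -0.5, 0, 0, 0, 70], [0, 0, -0.6, 0, 0, 0, 70], [0, 0, -0.6, 0, 0, 0, 70], [0, 0, 0, 0, 0, 0, 70]])

```text
clock: 14.2
tool_pos: [0.442, 0.3598, 0.1346]
eef_rot: [-2.966, -0.438, -0.672]
force: [-0.3, 1.3, 0.1]
finger_gap: 0.066
```

```bash
python3 - <<'E'
from rest import *
from rig import manip
s=manip.get_state();p,R=pose(s)
f=manip.grab_frame("wrist");cv2.imwrite("pics/w7.png",f["pixels"])
g=manip.grab_frame("scene");cv2.imwrite("pics/s7.png",cv2.resize(g["pixels"][310:470,390:570],None,fx=4,fy=4,interpolation=cv2.INTER_CUBIC))
W=[rp(a,b,0) for a,b in((.106,.056),(.106,-.056),(0,-.056),(0,.056))]
print("plate",wproj(f,p,R,W))
W=[rp(.0414+a,b,.018) for a,b in((.04,.025),(.04,-.025),(-.04,-.025),(-.04,.025))]
print("brick",wproj(f,p,R,W))
print("ledge top",wproj(f,p,R,[rp(0,.05,.01),rp(0,-.05,.01)]))
show([.3528,.302,.10],down(25.2))
E
```

```text
plate [[248.71391358 160.21281935]
 [392.09789404 159.78995072]
 [386.98562192 287.14657088]
 [254.56282475 287.39025521]]
brick [[286.42604328 193.71930489]
 [354.43129668 193.53799313]
 [352.2817578  294.53311889]
 [289.15478049 294.64438597]]
ledge top [[259.69983577 292.05398808]
 [381.80713795 291.83497949]]
t 14.3 pos [0.441 0.359 0.131] gap 0.06578896347749374 F [-0.426 -0.826 -1.016] q [ 0.662  0.156  1.998 -0.275  0.591  2.138]
shift [-2.094  0.574 -0.302] turn [ 0.212 -3.153 -1.033]
```

View pics/w7.png

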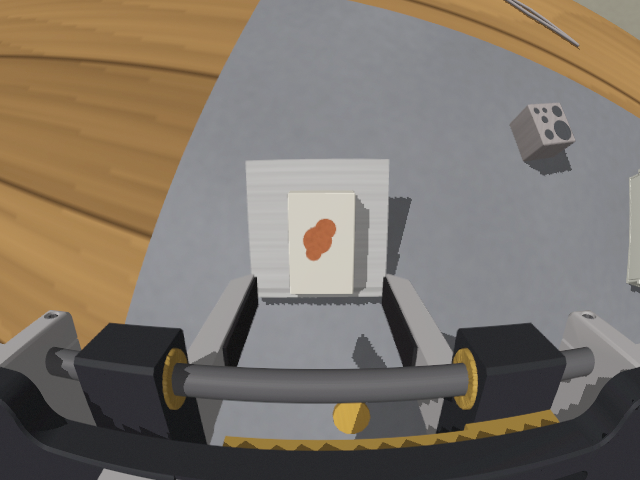

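View pics/s7.png

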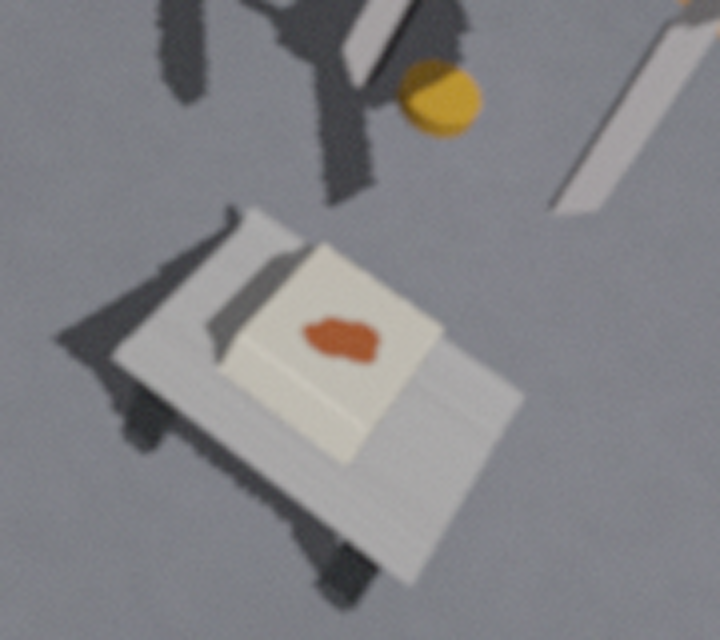

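The brick lies flat, mid-width, its lower end at the ledge; its corners (288,193), (355,194) and (353,294) match the prediction to 1–2 px. Next, the large blank.

Emit:
send_rows(motion=[[-0.3, 0, -0.2, 0, -0.6, 0, 55], [-0.3, 0, -0.1, 0, -0.7, 0, 55], [-0.4, 0.1, 0, 0, -0.7, 0, 55], [-0.4, 0.1, 0, 0, -0.7, 0, 55], [-0.2, 0.1, 0, 0, -0.45, 0, 55], [0, 0, 0, 0, 0, 0, 55]])

```text
clock: 14.9
tool_pos: [0.3673, 0.3196, 0.1219]
eef_rot: [-3.108, -0.457, 0.005]
force: [0.4, 0.4, -0.5]
finger_gap: 0.0517
```

```bash
python3 - <<'E'
from rest import *
show([.3528,.302,.011],down(16.9))
E
```

```text
t 14.9 pos [0.367 0.32  0.122] gap 0.05174532299810883 F [ 0.445  0.41  -0.451] q [0.572 0.219 1.83  0.002 1.096 1.85 ]
shift [-0.371  0.256  2.219] turn [-0.007  0.024 -0.023]
```

Emit:
send_rows(motion=[[-0.19, 0.13, 0.3, 0, 0.02, -0.02, 58], [-0.18, 0.126, 0.5, 0, 0, 0, 58], [0, 0, 0.5, 0, 0, 0, 58], [0, 0, 0.45, 0, 0, 0, 58], [0, 0, 0.3, 0, 0, 0, 58], [0, 0, 0.17, 0, 0, 0, 58], [0, 0, 0, 0, 0, 0, 58], [0, 0, 0, 0, 0, 0, 20], [0, 0, 0, 0, 0, 0, 20], [0, 0, 0, 0, 0, 0, 20]], squeeze=25)

```text
clock: 15.9
tool_pos: [0.3532, 0.3034, 0.0136]
eef_rot: [-3.104, -0.464, -0.007]
force: [-0.3, 0.4, -0.3]
finger_gap: 0.034
```

Emit:
send_rows(motion=[[0, 0, 0, 0, 0, 0, 20], [0, 0, 0, 0, 0, 0, 20], [0, 0, 0, 0, 0, 0, 20]])

```text
clock: 16.2
tool_pos: [0.3532, 0.3034, 0.0136]
eef_rot: [-3.104, -0.463, -0.006]
force: [0.6, 0.9, 5.3]
finger_gap: 0.0309
```

```bash
python3 - <<'E'
from rest import *
show([.566,-.320,.12],down(16.9))
E
```

```text
t 16.2 pos [0.353 0.303 0.014] gap 0.03094882379977731 F [0.579 0.912 5.291] q [0.559 0.323 2.023 0.002 0.79  1.832]
shift [ 0.44  13.161 -2.165] turn [-0.021 -0.032  0.01 ]
```

Emit:
send_rows(motion=[[0, 0, -0.2, 0, 0, 0, 20], [0, 0, -0.6, 0, 0, 0, 20], [0, 0, -0.6, 0, 0, 0, 20], [0, 0.2, -0.6, 0, 0, 0, 20], [0, 0.5, -0.17, 0, 0, 0, 20], [0, 0.75, 0, 0, 0, 0, 20], [0, 0.8, 0, 0, 0, 0, 20], [0, 0.8, 0, 0, 0, 0, 20], [0.02, 0.8, 0, 0, 0, 0, 20], [0.02, 0.8, 0, 0, 0, 0, 20]])

```text
clock: 17.2
tool_pos: [0.4219, 0.0792, 0.1212]
eef_rot: [-3.105, -0.464, -0.004]
force: [0.3, 1.2, -1.0]
finger_gap: 0.0307
```

Emit:
send_rows(motion=[[0.04, 0.8, 0, 0, 0, 0, 20], [0.04, 0.8, 0, 0, 0, 0, 20], [0.04, 0.8, 0, 0, 0, 0, 20], [0.04, 0.8, 0, 0, 0, 0, 20], [0.04, 0.8, 0, 0, 0, 0, 20], [0.04, 0.8, 0, 0, 0, 0, 20], [0.04, 0.8, 0, 0, 0, 0, 20], [0.04, 0.8, 0, 0, 0, 0, 20], [0.04, 0.8, 0, 0, 0, 0, 20], [0.04, 0.8, 0, 0, 0, 0, 20]])

```text
clock: 18.2
tool_pos: [0.558, -0.2972, 0.12]
eef_rot: [-3.104, -0.463, -0.002]
force: [0.1, -0.5, -1.5]
finger_gap: 0.0309
```

```bash
python3 - <<'E'
from rest import *
from rig import manip
show([.566,-.320,.0178],down(16.9))
f=manip.grab_frame("wrist");cv2.imwrite("pics/w8.png",f["pixels"])
E
```

```text
t 18.2 pos [ 0.558 -0.297  0.12 ] gap 0.03093399331116198 F [ 0.096 -0.524 -1.517] q [-0.602  0.422  1.519  0.004  1.201  0.672]
shift [0.016 0.489 2.043] turn [-0.023 -0.015  0.009]
```

View pics/w8.png

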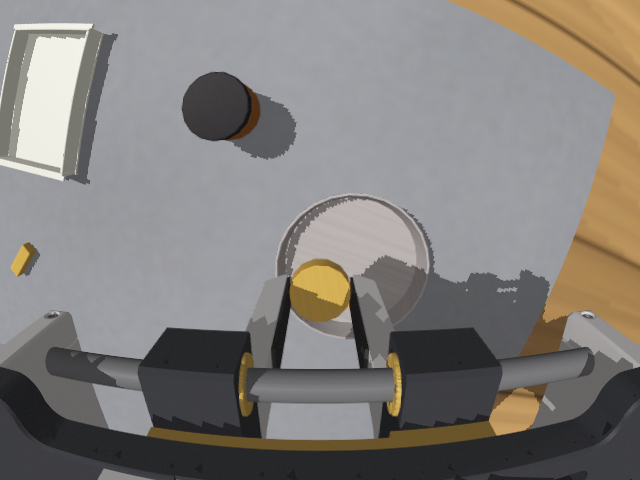

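The large blank is held at (320,290), a few mm forward in the pads, so I'll set it down 4 mm nearer to compensate.

Emit:
send_rows(motion=[[-0.06, 0.25, 0, 0, 0, 0, 20], [0, 0.24, 0.2, 0, 0, 0, 20], [0, 0, 0.4, 0, 0, 0, 20], [0, 0, 0.5, 0, 0, 0, 20], [0, 0, 0.4, 0, 0, 0, 20], [0, 0, 0.3, 0, 0, 0, 20], [0, 0, 0.16, 0, 0, 0, 20], [0, 0, 0.08, 0, 0, 0, 20], [0, 0, 0, 0, 0, 0, 20], [0, 0, 0, 0, 0, 0, 20]])

```text
clock: 19.25
tool_pos: [0.5632, -0.3201, 0.0187]
eef_rot: [-3.105, -0.464, -0.005]
force: [-0.5, 0.6, -0.0]
finger_gap: 0.0305
```

```bash
python3 - <<'E'
from rest import *
show([.566,-.320,.0166],down(16.9))
E
```

```text
t 19.25 pos [ 0.563 -0.32   0.019] gap 0.0305438460482147 F [-0.522  0.64  -0.014] q [-0.626  0.535  1.604  0.004  1.001  0.645]
shift [0.054 0.015 0.042] turn [-0.008 -0.026  0.013]
```

Emit:
send_rows(motion=[[0, 0, 0.03, 0, 0, 0, 20], [0, 0, 0, 0, 0, 0, 20], [0, 0, 0, 0, 0, 0, 50], [0, 0, 0, 0, 0, 0, 50], [0, 0, 0, 0, 0, 0, 50], [0, 0, -0.3, 0, 0, 0, 50], [0, 0, -0.6, 0, 0, 0, 50], [0, 0, -0.6, 0, 0, 0, 50], [0, 0, -0.5, 0, 0, 0, 50], [0, 0, 0, 0, 0, 0, 50]])

```text
clock: 20.25
tool_pos: [0.5648, -0.3218, 0.1207]
eef_rot: [3.104, 0.464, 0.013]
force: [0.6, -0.4, 0.3]
finger_gap: 0.047
```

```bash
python3 - <<'E'
from rest import *
from rig import manip
show([.4443,-.0084,.10],down(-31))
f=manip.grab_frame("wrist");cv2.imwrite("pics/w9.png",f["pixels"])
E
```

```text
t 20.25 pos [ 0.565 -0.322  0.121] gap 0.046959242131183604 F [ 0.573 -0.362  0.322] q [-0.627  0.442  1.484  0.004  1.207  0.646]
shift [-0.477 -6.7    0.38 ] turn [ 0.006 -0.066  5.999]
```

View pics/w9.png

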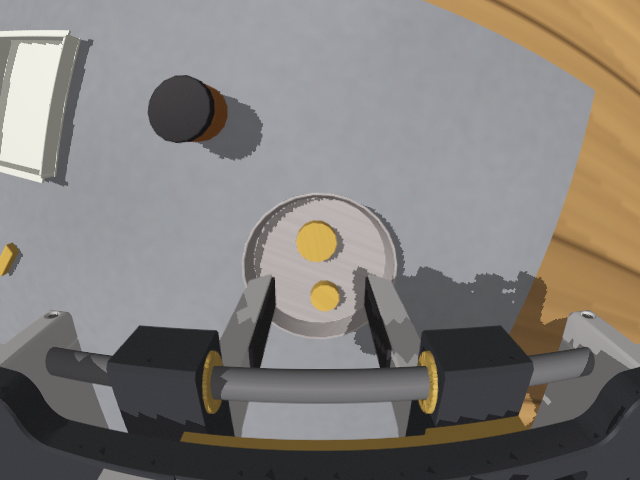

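Both blanks lie flat and apart in the bowl, at (316,242) and (325,296). Next, the short bar.

Emit:
send_rows(motion=[[0, -0.4, 0, 0, 0, 0, 40], [-0.05, -0.8, 0, 0, 0, 0, 40], [-0.05, -0.8, 0, 0, 0, 0, 40], [-0.05, -0.8, 0, 0, 0, 0, 40], [-0.05, -0.8, 0, 0, 0, 0, 40], [-0.05, -0.8, 0, 0, 0, 0, 40], [-0.05, -0.8, 0, 0, 0, 0, 40], [-0.05, -0.8, 0, 0, 0, 0, 40], [-0.1, -0.7, 0, 0, 0, 0, 40], [0, 0, 0, 0, 0, 0.6, 40]])

```text
clock: 21.3
tool_pos: [0.4386, -0.0027, 0.1154]
eef_rot: [-3.118, -0.335, 0.005]
force: [0.9, -0.4, -0.5]
finger_gap: 0.038
```

Emit:
send_rows(motion=[[0, 0, 0, 0, 0, 0.9, 40], [0, 0, 0, 0, 0, 0.9, 40], [0, 0, 0, 0, 0, 0.9, 40], [0, 0, 0, 0, 0, 0.9, 40], [0, 0, 0, 0, 0, 0.9, 40], [0, 0, 0, 0, 0, 0.9, 40], [0, 0, 0, 0, 0, 0, 40]])

```text
clock: 22.0
tool_pos: [0.4419, -0.0061, 0.1158]
eef_rot: [-3.024, 0.839, 0.003]
force: [1.1, 0.5, -0.4]
finger_gap: 0.0374
```

```bash
python3 - <<'E'
from rest import *
from rig import manip
show([.4443,-.0084,.011],down(-31))
f=manip.grab_frame("wrist");cv2.imwrite("pics/w10.png",f["pixels"])
E
```

```text
t 22.0 pos [ 0.442 -0.006  0.116] gap 0.037410553091020475 F [ 1.144  0.54  -0.447] q [-0.174  0.16   1.927  0.004  1.056  1.935]
shift [0.071 0.02  2.095] turn [-0.018  0.019  0.   ]
```

View pics/w10.png

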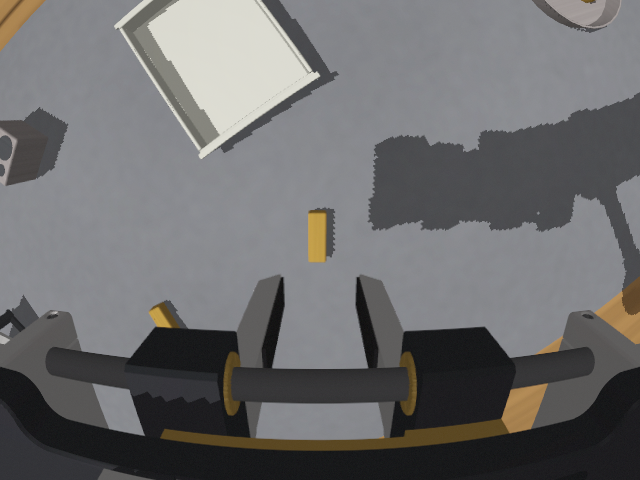

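The short bar is at (317,236), aligned with the jaws. Descending and gripping.

Emit:
send_rows(motion=[[0.07, 0.02, 0.4, 0, 0, 0, 40], [0, 0, 0.5, 0, 0, 0, 40], [0, 0, 0.5, 0, 0, 0, 40], [0, 0, 0.4, 0, 0, 0, 40], [0, 0, 0.2, 0, 0, 0, 40], [0, 0, 0.1, 0, 0, 0, 40], [0, 0, 0, 0, 0, 0, 5], [0, 0, 0, 0, 0, 0, 5], [0, 0, 0, 0, 0, 0, 5], [0, 0, 0, 0, 0, 0, 5]])

```text
clock: 23.05
tool_pos: [0.4466, -0.0088, 0.0129]
eef_rot: [-3.024, 0.839, -0.005]
force: [-0.1, -0.1, 2.1]
finger_gap: 0.0138
```

Emit:
send_rows(motion=[[0, 0, 0, 0, 0, 0, 5], [0, 0, 0, 0, 0, 0, 5], [0, 0, -0.2, 0, 0, 0, 5], [0, 0, -0.6, 0, 0, 0, 5], [0, 0, -0.6, 0, 0, 0, 5], [0, 0, -0.6, 0, 0, 0, 5], [0, 0, 0, 0, 0, 0, 5]])

```text
clock: 23.75
tool_pos: [0.4484, -0.0095, 0.116]
eef_rot: [-3.023, 0.838, -0.015]
force: [0.3, 0.4, -0.7]
finger_gap: 0.0135
```

```bash
cat > tub.py <<'E'
from h import *
def tp(x,y,z,yaw=2.8):
    a=np.radians(yaw);return [.6125+x*np.cos(a)-y*np.sin(a),-.0155+x*np.sin(a)+y*np.cos(a),z]
E
python3 - <<'E'
from tub import *
from rig import manip
show(tp(.034,0,.12),down(2.8))
f=manip.grab_frame("wrist");cv2.imwrite("pics/w11.png",f["pixels"])
E
```

```text
t 23.75 pos [ 0.448 -0.009  0.116] gap 0.013493768923974464 F [ 0.264  0.358 -0.667] q [-0.179  0.163  1.922  0.004  1.046  1.931]
shift [ 3.441 -1.966 -0.041] turn [-0.028 -0.069 -4.225]
```

View pics/w11.png

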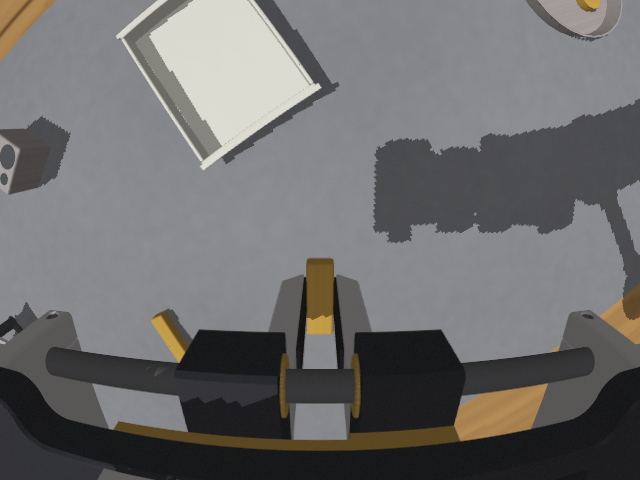

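Emit:
send_rows(motion=[[0.3, -0.2, 0, 0, 0, 0, 5], [0.65, -0.36, 0, 0, 0, 0, 5], [0.65, -0.36, 0, 0, 0, 0, 5], [0.65, -0.36, 0, 0, 0, 0, 5], [0.65, -0.36, 0, 0, 0, 0, 5], [0.54, -0.32, 0, 0, 0, -0.5, 5], [0, 0, 0, 0, 0, -0.9, 5], [0, 0, 0, 0, 0, -0.95, 5], [0, 0, 0, 0, 0, -0.95, 5], [0, 0, 0, 0, 0, -0.92, 5]])

```text
clock: 24.8
tool_pos: [0.642, -0.0135, 0.11]
eef_rot: [-3.137, -0.084, 0.004]
force: [-0.4, -0.5, -1.2]
finger_gap: 0.0135
```

```bash
python3 - <<'E'
from tub import *
from rig import manip
show(tp(.034,0,.017),down(2.8))
f=manip.grab_frame("wrist");cv2.imwrite("pics/w12.png",f["pixels"])
s=manip.get_state();p,R=pose(s)
print(wproj(f,p,R,[tp(a,b,.024) for a,b in((.065,.05),(.065,-.05),(-.065,-.05),(-.065,.05))]))
E
```

```text
t 24.8 pos [ 0.642 -0.013  0.11 ] gap 0.01353922155428821 F [-0.426 -0.475 -1.178] q [-0.131  0.445  1.507  0.003  1.192  1.385]
shift [0.093 0.019 1.859] turn [-0.026  0.018  0.032]
[[250.011 197.902]
 [391.222 199.004]
 [379.986 356.676]
 [258.74  355.679]]
```

View pics/w12.png

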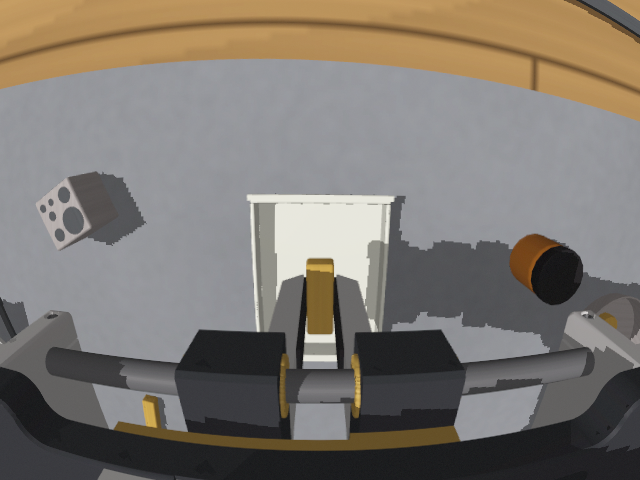

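The tub lines up with the model, its far edge running (248,197)–(392,199), and the bar is centred over it. Lowering.

Emit:
send_rows(motion=[[0.09, 0.02, 0.3, 0, 0, 0.03, 5], [0, 0, 0.45, 0, 0, 0, 5], [0, 0, 0.45, 0, 0, 0, 5], [0, 0, 0.35, 0, 0, 0, 5], [0, 0, 0.2, 0, 0, 0, 5], [0, 0, 0.08, 0, 0, 0, 5], [0, 0, 0, 0, 0, 0, 5], [0, 0, 0, 0, 0, 0, 5]])

```text
clock: 25.65
tool_pos: [0.6489, -0.0142, 0.0216]
eef_rot: [-3.138, -0.068, -0.005]
force: [-0.0, 0.2, -1.3]
finger_gap: 0.0138
```

Emit:
send_rows(motion=[[0, 0, 0.05, 0, 0, 0, 5], [0, 0, 0.04, 0, 0, 0, 5], [0, 0, 0, 0, 0, 0, 5]])

```text
clock: 25.95
tool_pos: [0.6482, -0.0141, 0.0167]
eef_rot: [-3.138, -0.069, -0.004]
force: [-1.0, -0.2, 0.3]
finger_gap: 0.0135
```

Emit:
send_rows(motion=[[0, 0, 0, 0, 0, 0, 35], [0, 0, 0, 0, 0, 0, 35], [0, 0, 0, 0, 0, 0, 35], [0, 0, -0.3, 0, 0, 0, 35], [0, 0, -0.6, 0, 0, 0, 35], [0, 0, -0.7, 0, 0, 0, 40], [0, 0, -0.5, 0, 0, 0, 40], [0, 0, 0, 0, 0, 0, 40]])

```text
clock: 26.75
tool_pos: [0.6509, -0.0148, 0.126]
eef_rot: [-3.139, -0.069, -0.017]
force: [0.4, 0.0, -0.1]
finger_gap: 0.0372
```

```bash
python3 - <<'E'
from tub import *
from rig import manip
show([.4355,.1524,.12],down(-6))
f=manip.grab_frame("wrist");cv2.imwrite("pics/w13.png",f["pixels"])
E
```

```text
t 26.75 pos [ 0.651 -0.015  0.126] gap 0.03724704091172925 F [ 0.445  0.007 -0.115] q [-0.131  0.438  1.476  0.004  1.217  1.394]
shift [-4.159 -3.529  0.08 ] turn [-0.016 -0.076  1.064]
```

View pics/w13.png

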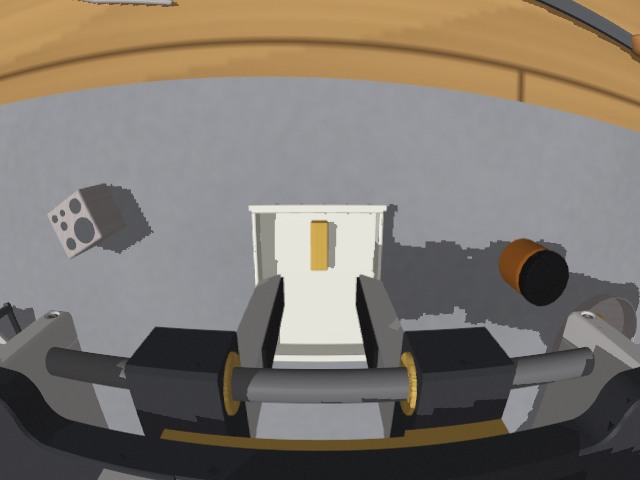

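The short bar is flat in the far half of the tub at (319,245). Now the long bar.

Emit:
send_rows(motion=[[-0.3, -0.25, 0, 0, 0, 0.1, 40], [-0.55, -0.47, 0, 0, 0, 0, 40], [-0.55, -0.47, 0, 0, 0, 0, 40], [-0.55, -0.47, 0, 0, 0, 0, 40], [-0.55, -0.47, 0, 0, 0, 0, 40], [-0.55, -0.47, 0, 0, 0, 0, 40], [-0.55, -0.47, 0, 0, 0, 0, 40], [-0.52, -0.44, 0, 0, 0, 0.4, 40], [0, 0, 0, 0, 0, 0.56, 40], [0, 0, 0, 0, 0, 0, 40]])

```text
clock: 27.8
tool_pos: [0.4348, 0.155, 0.1203]
eef_rot: [-3.135, 0.161, 0.001]
force: [0.2, 0.2, -0.4]
finger_gap: 0.0378
```

```bash
python3 - <<'E'
from tub import *
from rig import manip
show([.4355,.1524,.011],down(-6))
f=manip.grab_frame("wrist");cv2.imwrite("pics/w14.png",f["pixels"])
s=manip.get_state();p,R=pose(s);print(wray(f,p,R,[(320,200)],.012))
E
```

```text
t 27.8 pos [0.435 0.155 0.12 ] gap 0.03776608875185191 F [ 0.246  0.238 -0.4  ] q [0.189 0.183 1.883 0.003 1.076 1.861]
shift [0.021 0.055 2.186] turn [-0.017  0.007  0.016]
[[0.466 0.151 0.012]]
```

View pics/w14.png

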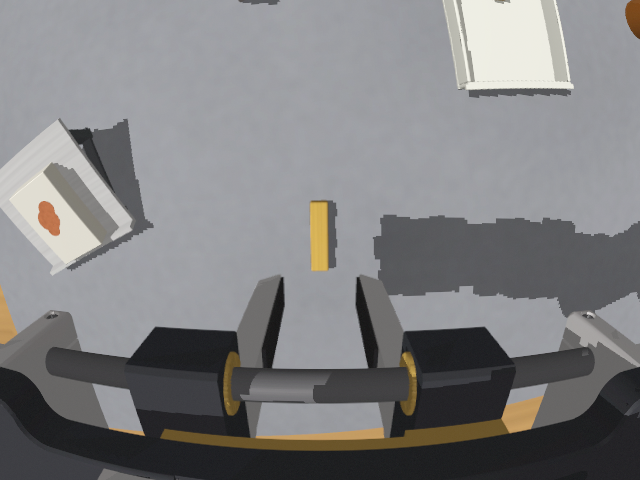

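Emit:
send_rows(motion=[[0.04, 0.03, 0.4, 0, 0, 0, 40], [0, 0, 0.5, 0, 0, 0, 40], [0, 0, 0.5, 0, 0, 0, 40], [0, 0, 0.4, 0, 0, 0, 40], [0, 0, 0.25, 0, 0, 0, 40], [0, 0, 0.15, 0, 0, 0, 40], [0, 0, 0, 0, 0, 0, 5], [0, 0, 0, 0, 0, 0, 5], [0, 0, 0, 0, 0, 0, 5], [0, 0, 0, 0, 0, 0, 5]])

```text
clock: 28.85
tool_pos: [0.4394, 0.1534, 0.0123]
eef_rot: [-3.134, 0.163, -0.005]
force: [0.6, 0.5, 0.4]
finger_gap: 0.0135
```

Emit:
send_rows(motion=[[0, 0, 0, 0, 0, 0, 5], [0, 0, 0, 0, 0, 0, 5], [0, 0, -0.2, 0, 0, 0, 5], [0, 0, -0.6, 0, 0, 0, 5], [0, 0, -0.7, 0, 0, 0, 5], [0, 0, -0.6, 0, 0, 0, 5], [0, 0, 0, 0, 0, 0, 5]])

```text
clock: 29.55
tool_pos: [0.4415, 0.1536, 0.1209]
eef_rot: [-3.132, 0.163, -0.017]
force: [-0.1, -0.2, -1.1]
finger_gap: 0.0133
```

```bash
python3 - <<'E'
from tub import *
from rig import manip
show(tp(-.028,0,.12),down(2.8))
f=manip.grab_frame("wrist");cv2.imwrite("pics/w15.png",f["pixels"])
E
```

```text
t 29.55 pos [0.441 0.154 0.121] gap 0.013288505164141751 F [-0.074 -0.227 -1.125] q [0.184 0.184 1.88  0.003 1.066 1.857]
shift [3.199 3.094 0.033] turn [-0.036 -0.077 -1.095]
```

View pics/w15.png

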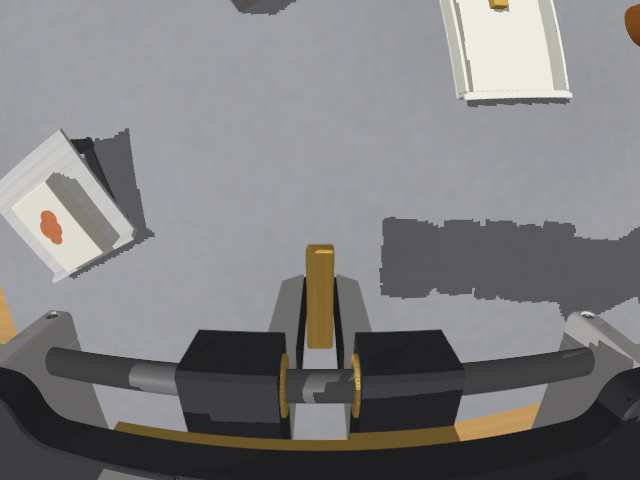

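Emit:
send_rows(motion=[[0.25, 0.25, 0, 0, 0, 0, 5], [0.5, 0.48, 0, 0, 0, 0, 5], [0.5, 0.48, 0, 0, 0, 0, 5], [0.5, 0.48, 0, 0, 0, 0, 5], [0.5, 0.48, 0, 0, 0, 0, 5], [0.5, 0.48, 0, 0, 0, 0, 5], [0.45, 0.44, 0, 0, 0, -0.5, 5], [0, 0, 0, 0, 0, -0.6, 5], [0, 0, 0, 0, 0, 0, 5]])

```text
clock: 30.5
tool_pos: [0.5805, -0.018, 0.1142]
eef_rot: [-3.137, -0.075, 0.004]
force: [-0.3, -0.0, -0.6]
finger_gap: 0.0135
```

```bash
python3 - <<'E'
from tub import *
from rig import manip
show(tp(-.028,0,.0165),down(2.8))
f=manip.grab_frame("wrist");cv2.imwrite("pics/w16.png",f["pixels"])
E
```

```text
t 30.5 pos [ 0.581 -0.018  0.114] gap 0.013507035105283898 F [-0.285 -0.049 -0.635] q [-0.153  0.357  1.644  0.004  1.144  1.369]
shift [ 0.085 -0.011  1.953] turn [-0.028  0.015 -0.008]
```

View pics/w16.png

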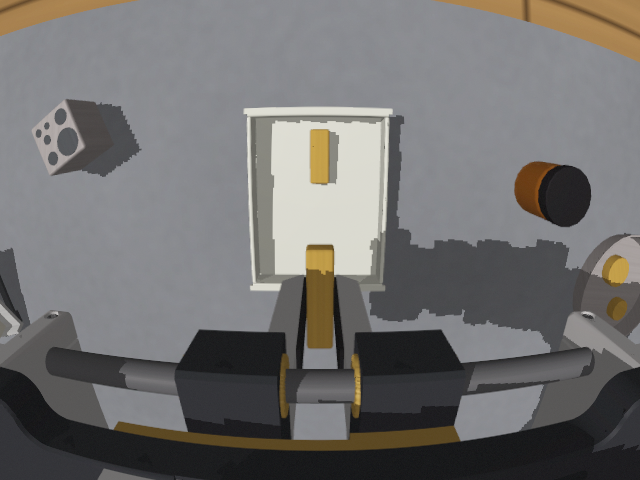

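Emit:
send_rows(motion=[[0.09, -0.01, 0.3, 0, 0, 0, 5], [0, 0, 0.5, 0, 0, 0, 5], [0, 0, 0.5, 0, 0, 0, 5], [0, 0, 0.35, 0, 0, 0, 5], [0, 0, 0.2, 0, 0, 0, 5], [0, 0, 0.06, 0, 0, 0, 5], [0, 0, 0, 0, 0, 0, 5], [0, 0, 0, 0, 0, 0, 5]])

```text
clock: 31.35
tool_pos: [0.587, -0.0163, 0.0216]
eef_rot: [-3.138, -0.078, -0.006]
force: [0.2, 0.0, -0.2]
finger_gap: 0.0135
```

```bash
python3 - <<'E'
from tub import *
from rig import manip
show(tp(-.028,0,.0160),down(2.8))
E
```

```text
t 31.35 pos [ 0.587 -0.016  0.022] gap 0.01349508763910989 F [ 0.158  0.004 -0.185] q [-0.148  0.457  1.747  0.004  0.934  1.371]
shift [-0.05   0.01   0.112] turn [-0.019 -0.027  0.004]
```

Emit:
send_rows(motion=[[-0.02, 0, 0.06, 0, 0, 0, 5], [0, 0, 0.05, 0, 0, 0, 5], [0, 0, 0, 0, 0, 0, 5], [0, 0, 0, 0, 0, 0, 35], [0, 0, 0, 0, 0, 0, 35], [0, 0, 0, 0, 0, 0, 35], [0, 0, -0.3, 0, 0, 0, 35], [0, 0, -0.6, 0, 0, 0, 35], [0, 0, -0.8, 0, 0, 0, 35], [0, 0, -0.8, 0, 0, 0, 35]])

```text
clock: 32.35
tool_pos: [0.5846, -0.0167, 0.1414]
eef_rot: [-3.137, -0.077, -0.002]
force: [-1.0, 0.1, -0.9]
finger_gap: 0.033
```

Emit:
send_rows(motion=[[-0.5, 0, -0.5, 0, 0, 0, 35], [-0.8, 0, -0.3, 0, 0, 0, 35], [-0.8, 0, 0, 0, 0, 0, 35], [-0.8, 0, 0, 0, 0, 0, 35], [-0.8, 0, 0, 0, 0, 0, 35], [-0.5, 0, 0, 0, 0, 0, 35], [0, 0, 0, 0, 0, 0, 35]])

```text
clock: 33.05
tool_pos: [0.3716, -0.0268, 0.18]
eef_rot: [-3.138, -0.076, -0.001]
force: [0.5, 0.2, -0.5]
finger_gap: 0.0332
```

```bash
python3 - <<'E'
from rest import *
from tub import tp
from rig import manip
s=manip.get_state();p,R=pose(s);print(s["clock"],p,s["force"])
f=manip.grab_frame("wrist");cv2.imwrite("pics/w17.png",f["pixels"])
t=manip.grab_frame("top");cv2.imwrite("pics/t17.png",t["pixels"]);pickle.dump(t,open("topE.pkl","wb"))
g=manip.grab_frame("scene");cv2.imwrite("pics/s17.png",g["pixels"]);pickle.dump(g,open("scE.pkl","wb"))
x0,y0=90,200;k=cv2.resize(t["pixels"][200:300,90:190],None,fx=6,fy=6,interpolation=cv2.INTER_CUBIC)
W=[rp(.041+a,b,.018) for a,b in((.04,.025),(.04,-.025),(-.04,-.025),(-.04,.025))]
cv2.polylines(k,[((proj(t,W)-[90,200]+.5)*6).astype(np.int32)],True,(0,0,255))
W=[rp(0,.056,.01),rp(0,-.056,.01)]
cv2.polylines(k,[((proj(t,W)-[90,200]+.5)*6).astype(np.int32)],True,(255,0,0))
cv2.imwrite("pics/rE.png",k)
P=cloud(t);P=P[t["range_z"]>0]
q=P-O;L=np.c_[q@u,q@v,q@n];m=L[(L[:,2]>.014)&(L[:,2]<.024)&(abs(L[:,0]-.05)<.06)&(abs(L[:,1])<.05)]
print("brick rest frame",m.mean(0),(m.min(0)+m.max(0))/2,np.percentile(m,[1,99],axis=0),cv2.minAreaRect((m[:,:2]*1000).astype(np.float32)))
d=m-m.mean(0);nn=np.linalg.svd(d,full_matrices=False)[2][2];print("tilt err deg",np.degrees(np.arccos(abs(nn[2]))))
for nm,y0_,x_ in (("jar",.045,(.6343,-.2025)),("dom",.038,(.6625,.1875))):
    a=P[(P[:,2]>y0_)&(P[:,2]<.06)&(np.hypot(P[:,0]-x_[0],P[:,1]-x_[1])<.06)];print(nm,a.mean(0),len(a))
for nm,x_ in (("tub",(.6125,-.0155)),("bowl",(.544,-.330))):
    a=P[(np.hypot(P[:,0]-x_[0],P[:,1]-x_[1])<.04)];print(nm,np.percentile(a[:,2],[1,50,90,99]))
E
```

```text
33.05 [ 0.37159416 -0.02675507  0.17998998] [ 0.49654416  0.15604065 -0.47299445]
brick rest frame [ 0.04309283 -0.00252424  0.0172169 ] [ 0.0422581  -0.00944756  0.01876944] [[ 0.00274336 -0.02749025  0.01407754]
 [ 0.08199591  0.02236152  0.02175933]] ((42.3787956237793, -9.273193359375), (81.88643646240234, 65.18384552001953), 0.2921336889266968)
tilt err deg 0.17518236155475528
jar [ 0.63417299 -0.20254377  0.05122281] 456
dom [0.66201688 0.18713329 0.04399487] 516
tub [-0.00270815  0.00299289  0.01380564  0.01770304]
bowl [-0.0025378   0.00359638  0.01525262  0.01978885]
```

View pics/w17.png

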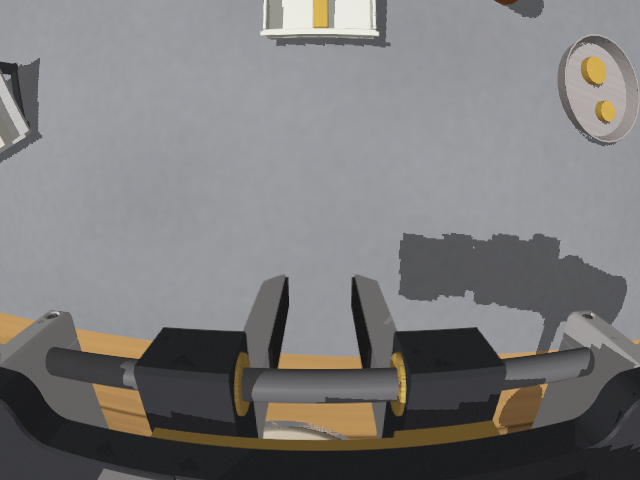

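View pics/t17.png

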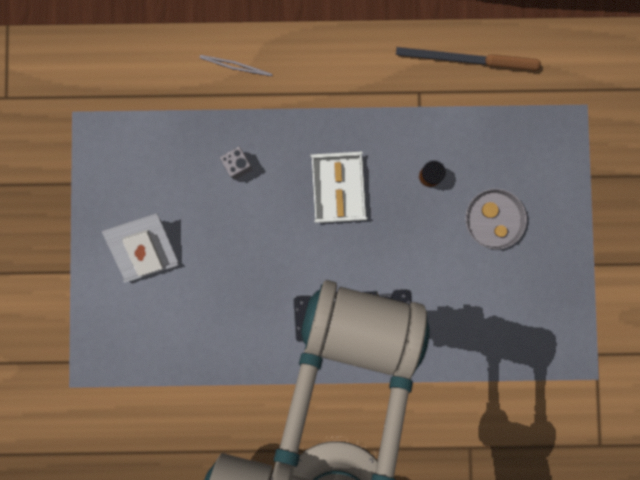

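View pics/rE.png

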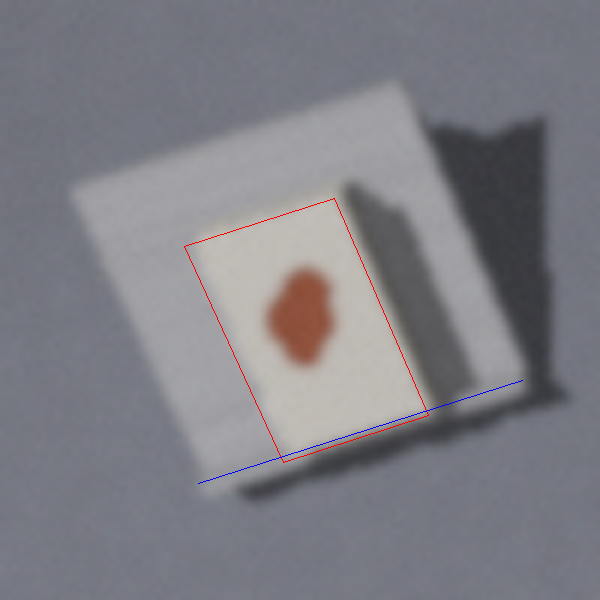

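The top view shows everything placed. The brick overlay here suggests it sits about 2 mm higher up the slope than the wrist view did, so I'll enlarge the ledge area.

```bash
python3 - <<'E'
from rest import *
f=cv2.imread("pics/w7.png");cv2.imwrite("pics/z7.png",cv2.resize(f[150:310,235:405],None,fx=4.5,fy=3.7,interpolation=cv2.INTER_CUBIC))
g=pickle.load(open("scE.pkl","rb"));k=cv2.resize(g["pixels"][355:455,410:530],None,fx=6,fy=6,interpolation=cv2.INTER_CUBIC)
for x,c in((.040,(0,0,255)),(.046,(255,0,0))):
    W=[rp(x+a,b,.018) for a,b in((.04,.025),(.04,-.025),(-.04,-.025),(-.04,.025))]
    cv2.polylines(k,[((proj(g,W)-[410,355]+.5)*6).astype(np.int32)],True,c)
W=[rp(a,b,0) for a,b in((.106,.056),(.106,-.056),(0,-.056),(0,.056))]
cv2.polylines(k,[((proj(g,W)-[410,355]+.5)*6).astype(np.int32)],True,(0,255,0))
cv2.imwrite("pics/zs.png",k)
E
```

```text
(no output)
```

View pics/z7.png

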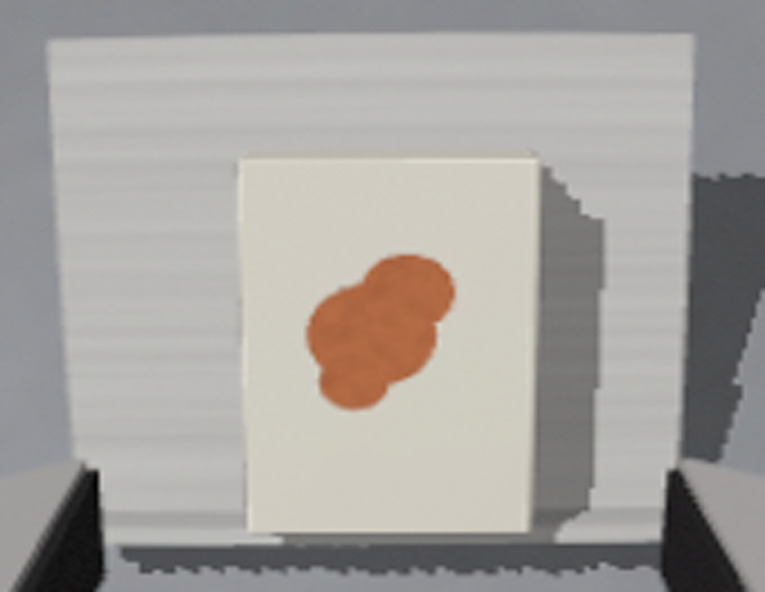

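View pics/zs.png

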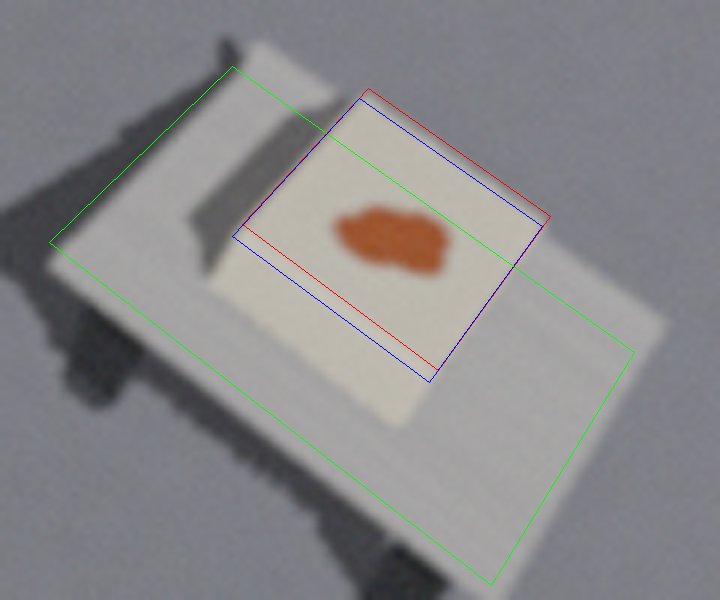

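```bash
python3 - <<'E'
from rest import *
from rig import manip
f=manip.grab_frame("wrist")
# pose at w7: orientation from state then; solve small pose correction from known plate points
R=Ro.from_rotvec([-2.966,-.438,-.672]);p=np.array([.441,.359,.131])
uv=lambda a,b:(a/4.5+235-.4,b/3.7+150-.4)
obs=np.array([uv(47,40),uv(694,34),uv(82,543),uv(662,543)])  # high corners, ledge outer rim (row only)
from scipy.optimize import least_squares
W=np.array([rp(.106,.056,0),rp(.106,-.056,0)])
def res(k,full=False):
    RR=R*Ro.from_rotvec(k[3:]);pp=p+k[:3]
    a=wproj(f,pp,RR,W)-obs[:2]
    l=wproj(f,pp,RR,[rp(-.004,.045,.01),rp(-.004,-.045,.01)])
    b=l[:,1]-obs[2:,1]
    return np.r_[a.ravel(),b,k[:3]/.003,k[3:]/.01]
k=least_squares(res,np.zeros(6)).x;print(k,res(k)[:6])
for kk in(np.zeros(6),k):
  RR=R*Ro.from_rotvec(kk[3:]);pp=p+kk[:3]
  for x in(.038,.040,.042,.044,.046,.048):
    w=wproj(f,pp,RR,[rp(x+.04,0,.018),rp(x-.04,0,.018)]);print(x,w[:,1])
print("obs rows",157/3.7+149.6,531/3.7+149.6)
E
```

```text
[ 0.00134487 -0.0013528   0.00248804 -0.00149037  0.00210268  0.00305411] [-0.04578808 -0.54585861  0.16888001  0.04898904  0.42096954 -0.03633922]
0.038 [195.07469329 297.18709148]
0.04 [192.34609887 294.8495123 ]
0.042 [189.61222434 292.49920266]
0.044 [186.87335104 290.13624781]
0.046 [184.12976354 287.760738  ]
0.048 [181.38174945 285.37276856]
0.038 [197.51353315 298.67839411]
0.04 [194.80901798 296.36245937]
0.042 [192.09913481 294.03396197]
0.044 [189.38415663 291.6929837 ]
0.046 [186.66435963 289.33961122]
0.048 [183.94002306 286.97393607]
obs rows 192.03243243243242 293.1135135135135
```

```bash
python3 -c "
from rig import manip
print(manip.job_done(), manip.get_state()['clock'])"
```

```text
the job is handed in; nothing more can be done
the job is handed in; nothing more can be done
```

I finished the job and handed it in at about 33 s of the 109 s allowed; the hand-in gives no verdict.

- **Bars and blanks:** Both bars are in the tub and both blanks are in the bowl. In the last pictures each one lies flat and apart from the other.
- **Brick:** It is flat on the slope, parallel to it within about 0.2°, lengthwise up it and about 2.5 mm off mid-width. Its lower end is about 2 mm from the ledge, and I left it there rather than pushing it against the ledge.
- **Bystanders:** The jar and doming block are still where they started, to within about 1 mm.
- **Gripper:** It is open and clear of everything.

**What failed:** My first grasp of the brick missed because I lifted before the fingers had closed. The brick did not move, and the second grasp held.

**What disagreed:**
- **Brick position up the slope:** The wrist camera put the brick's centre at 40–42 mm and the top camera's depth at about 42.5 mm. An overlay on the top picture suggested 43–44 mm. All are inside the allowed 34–47 mm.
- **Scene camera:** Its overlay was a few pixels off for the rest itself, so I did not use it for the brick.
- **Heights in the tub and bowl:** The top camera's depth is noisy there, so I judged "flat" from the pictures and the heights at which I released the pieces.

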